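# Bolt the stall-plate return chest and post the brass plates

### The job

Closing time at the flea market: shut the lid of the green return chest, slide its barrel bolt fully home with the handle up, then turn the handle all the way down into the keeper notch. Only once it is bolted, post every flat brass plate from the table through the slot in the chest's top so that it drops right inside. Leave the chest bolted and knock none of the wares over.

Things in the scene. Friction and masses are not known exactly. Their poses are not given: they have to be found in the camera images.
- chest: Fixed green steel return chest, 240 (x) by 340 (y) by 150 mm high, sheet 6 mm thick. Origin: centre of underside, z up, front (-x) to the robot. The +y half of its top is a fixed deck (top z = 150) with the slot and, along the front, the barrel bolt; the -y half is the hinged lid. Its polished inner floor slopes from under the slot (z = 60 at the +y wall) down to beneath the lid.
- lid (a joint): Lid over the chest's -y half, 240 by 166 by 6 mm, hinged at chest y = -170, z = 147; free edge at chest y = -3 when shut. 0 = shut, top flush with the deck; grows as the free edge rises (rad, to 1.2). Stiff hinge, stays where left; 5 to 10 N pressed down 100 mm from the hinge shuts it. At chest x = -80 its free edge carries the bolt's keeper, a bridge standing 33 mm above it.
- bolt (a joint): Slide of the steel barrel bolt (12 mm rod along the chest's y, axis at chest x = -80, z = 166): 0 = drawn back, 0.045 m = fully home; grows as it goes to chest -y, through the lid's keeper. Friction about 3 N.
- handle (a joint): Turn of the bolt's handle about the rod's axis: 0 = upright, 1.571 rad = down, level, pointing to the chest's front (-x) in the keeper notch. Stays where left (1 to 2 N at the knob). A rail (top z = 186, chest x = -105 to -97) stops it at about 0.5 rad until the bolt is home; its one gap, the notch, is 17 mm wide at chest y = 30, for the 10 mm handle rod.
- knob (a point): Centre of the handle's black ball knob, 22 mm diameter, 62 mm from the rod's axis, at chest y = 75 mm less the bolt's travel. Upright: chest x = -80, z = 228; down: chest x = -142, z = 166, clear in front of the chest's face. It is easily pinched to slide the bolt, and pushed from behind and above to turn the handle.
- slot_mouth (a point): Centre of the slot at the deck's top (chest x = 60, y = 85, z = 150). 66 mm long along chest y, 30 mm wide along chest x, through the 6 mm deck. A plate goes in end first, its 46 mm width along the slot, tipped 45 degrees or steeper; let go with more than half of it through, it slides in by itself.
- plate1: Loose flat cast brass plate, 95 (its x) by 46 (its y) by 10 mm thick, about 0.2 kg; origin at the centre of its underside; lies flat on the table at any yaw at first. All plates are alike; from three to five are there.
- plate2: Loose flat cast brass plate, 95 (its x) by 46 (its y) by 10 mm thick, about 0.2 kg; origin at the centre of its underside; lies flat on the table at any yaw at first. May be absent.
- plate3: Loose flat cast brass plate, 95 (its x) by 46 (its y) by 10 mm thick, about 0.2 kg; origin at the centre of its underside; lies flat on the table at any yaw at first. May be absent.
- plate4: Loose flat cast brass plate, 95 (its x) by 46 (its y) by 10 mm thick, about 0.2 kg; origin at the centre of its underside; lies flat on the table at any yaw at first. May be absent.
- plate5: Loose flat cast brass plate, 95 (its x) by 46 (its y) by 10 mm thick, about 0.2 kg; origin at the centre of its underside; lies flat on the table at any yaw at first. May be absent.
- teacup: White china bowl, 72 mm across, 50 high; wares on show, to be left standing. Origin at the centre of its underside.
- saltcellar: Amber glass salt cellar, 68 mm across, 46 high; wares on show, to be left standing. Origin at the centre of its underside.
- vase: White vase, 112 mm across, 160 high; wares on show, to be left standing. Origin at the centre of its underside.
- bottle: Green glass bottle, 74 mm across, 220 high; wares on show, to be left standing. Origin at the centre of its underside.
- coffeepot: Red coffee pot, 110 mm body, 175 high, with spout and handle; wares on show, to be left standing. Origin at the centre of its underside.
- bell: Brass hand bell, 72 mm across, 108 high, standing mouth down; wares on show, to be left standing. Origin at the centre of its underside.
Things that resemble listed ones, but are neither listed nor needed, are in the scene too. What is shaped like the plate1 but grey is not meant.

How it is judged:
By the outcome, as a careful person would: the job done as asked, in the order asked, and still so for the second after the job is handed in, with the robot touching nothing.
Of plate1, plate2, plate3, plate4, plate5 only 3 to 5 are there at a start; the rules pass over those that are not, and their reading is None.
At some moment in a run one of plate1, plate2, plate3, plate4, plate5 may be knocked a few centimetres aside while the robot is not near it.
It also fails if it takes over 210 s, if anything falls off the work surface, if the arm or the gripper's body presses on something with over 40 N, if the wrist force passes 120 N, or if a joint passes its speed limit or range.

### The arm

A 7-joint arm with a two-finger parallel gripper is mounted at the origin on the work surface. World frame = base frame: x ahead of the robot, y to its left, z up, the work surface at z = 0. Lengths are in m, angles in rad, forces in N, time in s.
With the tool pointing down it reaches from about 0.4 to 0.85 m from the base axis. Payload 10.4 kg.
Tool frame: the origin (TCP) lies where the fingers leave the gripper's body, on its centre line; the fingertips stand 73 mm ahead of it and the grasp point (between the pads) lies r.tcp_to_grasp ahead of it (r.tcp_to_grasp is the distance from the TCP to the grasp point, in m); y points along the fingers, x is the direction in which the jaws open and shut, and the axes are right-handed (so a half turn about y gives the same grasp; the last joint's range is limited). The gripper opens to 85 mm and grips with 20 to 120 N. Pads are 22 mm wide; open, the fingers measure 114 mm over their backs; the gripper's body (76 mm by 85 mm) begins 54 mm behind the grasp point. The pads swing forward as they close: fully open they stand 13 mm farther back than shut.
Start: joints at [1.079, 0.332, -0.065, 1.46, 0.022, 1.35, -0.088], TCP at [0.282, -0.558, 0.304] pointing down, gripper open.
Joint ranges: [-2.6, 2.6], [-0.5, 2.12], [-1.47, 1.34], [0.16, 2.42], [-1.27, 4.41], [0.06, 2.06], [-2.6, 2.6]. Speed limits (rad/s): [2.22, 2.22, 2.79, 2.79, 3.14, 3.14, 3.14].

### API

Orientations are given as a unit quaternion [x, y, z, w].
In Python, from station import r, cams, workorder gives the robot as it stands.
- The arm moves only by the tool carry_out, never from a script. Its argument "rows" is text: rows parted by semicolons, each of 5 numbers parted by spaces: the shift along the tool's x, y, z in units of 0.03 m (1.0 is 0.03 m), then the turn about the tool's y in units of 6 degrees (1.0 is 6 degrees), then the gripper command: -1 is shut, 1 is fully open, values between are in proportion. In form: tx ty tz spin jaw; .... A call has 1 to 20 rows; each row shifts and turns the commanded pose from where the row before left it, along the tool's axes as they then stand; what a row does not reach is not made up. A row lasts 1/8 s, in which the tool goes at most 62.5 mm and 10.7 degrees, less where a joint would pass 70% of its speed; a pose out of reach is approached as far as the arm can. A call with a number of a shift or a turn outside -1 to 1 is refused whole. A call with a gripper value outside its range is refused whole. The fingers move at their own pace and stop on an object; "squeeze" is the grip in N (left out, the last holds). Time passes only in rows, so rows that do not move let the fingers close. It gives the time, the measured TCP pose, the force and the opening at its end, in the units of the state.
- r.get_obs(): the state, without advancing time (a new reading comes with each control period).
- cams.snapshot(name): name is "side" or "top"; returns a dict with "image" (480x640x3 uint8, red, green, blue), "depth" (480x640 float32, m along the optical axis (not along the pixel's ray), 0 where there is no reading), "fovy" (degrees; the focal length in pixels is half the picture's height over the tangent of half this angle, whatever the lens; pixels are square), "cx", "cy" (the principal point, pixels), "camera_from_world" (4x4, takes a point from world to camera coordinates). Camera axes: x right, y up, looking along -z (the intrinsics and any distortion apply to the point x, -y, -z); pixel columns grow to the right and rows downward; lengths in m; the calibration is good to about 2 mm. A picture is of the moment at which its call begins.
- workorder.job_done(): hands the job in, once; it reports no verdict.
The state is a dict: "time": time; "joint_pos": joint angles; "dq": joint speeds; "joint_torque": joint torques, N m; "tool_pos": TCP position; "ee_rot": TCP orientation; "force": force on the tool from outside, world axes, zero at the start; "moment": the same for the moment, N m; "grip_width": opening from 0.0 (shut) to 1.0 (fully open).
Only numpy, scipy, OpenCV 4.12 (cv2) and the standard library are available. Lean on these libraries where they do the work, as an engineer would, in place of code of your own. Each camera call takes 0.05 s, during which the arm holds its last target. There are 200 camera calls.

## Working session

There is one attempt and no reset: what is moved stays moved. The work goes in short steps, Python scripts to look and compute and a tool call to move; the robot and the scene stay as the last step left them, time stands still between calls to the robot, and variables do not carry over. Pictures are saved under pics/ and viewed, about 12 in all and at most 16, crops included, and the job is handed in when it is done.

Besides the shell and the picture viewer there is one more tool, called after "Call:" as a command line: name --argument value ..., lists and objects as JSON in quotes. carry_out: Moves the arm, as the interface text tells. Its arguments: {"type":"object","properties":{"rows":{"type":"string"},"squeeze":{"type":"number"}},"required":["rows"]}

```bash
ls; mkdir -p pics; cat > h.py <<'E'
import numpy as np, cv2
from station import r, cams, workorder
from scipy.spatial.transform import Rotation as R
def snap(n,save=None):
    s=cams.snapshot(n)
    if save: cv2.imwrite(f'pics/{save}.png',s['image'][:,:,::-1])
    return s
def f(s): return 240/np.tan(np.radians(s['fovy'])/2)
def ray(s,u,v):
    M=np.linalg.inv(s['camera_from_world']); d=np.array([(u-s['cx'])/f(s),-(v-s['cy'])/f(s),-1.])
    return M[:3,3],M[:3,:3]@d
def plane(s,u,v,z):
    o,d=ray(s,u,v); return o+d*(z-o[2])/d[2]
def cloud(s):
    v,u=np.mgrid[:480,:640]; D=s['depth']
    P=np.stack([(u-s['cx'])/f(s)*D,-(v-s['cy'])/f(s)*D,-D,np.ones_like(D)],-1)
    return (P@np.linalg.inv(s['camera_from_world']).T)[...,:3]
def proj(s,p):
    c=s['camera_from_world']@np.append(p,1); return s['cx']+f(s)*c[0]/-c[2], s['cy']-f(s)*c[1]/-c[2]
E
python3 - <<'E'
from h import *
print(r.get_obs()); print(r.tcp_to_grasp, [x for x in dir(r) if x[0]!='_'])
for n in('top','side'):
    s=snap(n,n+'0'); print(n,s['fovy'],s['cx'],s['cy'],s['camera_from_world'].round(3).tolist(),[k for k in s], (s['depth']==0).mean())
E
```

```text
pics
{'time': 0.0, 'joint_pos': array([ 1.07937885,  0.33287801, -0.0646844 ,  1.46095878,  0.02162996,
        1.34990005, -0.08851308]), 'dq': array([ 0.00127993, -0.00079108, -0.0008654 ,  0.00185861,  0.00093379,
        0.00024842,  0.00133615]), 'joint_torque': array([ 4.31301578e-04, -6.25424480e+01,  4.93629836e-02, -3.91606665e+01,
        1.60785456e-02,  9.80737328e-03, -2.10816819e-05]), 'tool_pos': array([ 0.28225323, -0.55732463,  0.30310366]), 'ee_rot': array([-0.60222316,  0.37064581, -0.36973784,  0.60269634]), 'force': array([0.06081164, 0.51152991, 0.40877785]), 'moment': array([-0.00724225,  0.00223002, -0.02496495]), 'grip_width': 0.995295587263866}
0.0539 ['IKError', 'get_obs', 'tcp_to_grasp']
top 54.099638140253624 322.76923829131607 233.22475677340225 [[0.028, -0.999, -0.025, 0.068], [0.986, 0.023, 0.163, -0.536], [-0.162, -0.029, 0.986, -1.247], [0.0, 0.0, 0.0, 1.0]] ['image', 'depth', 'fovy', 'cx', 'cy', 'camera_from_world'] 0.0038639322916666666
side 43.8635271986651 313.8890513100828 251.07072433930136 [[0.891, -0.453, 0.025, -0.418], [0.224, 0.488, 0.844, -0.287], [-0.395, -0.746, 0.536, -1.566], [0.0, 0.0, 0.0, 1.0]] ['image', 'depth', 'fovy', 'cx', 'cy', 'camera_from_world'] 0.019899088541666665
```

View pics/top0.png

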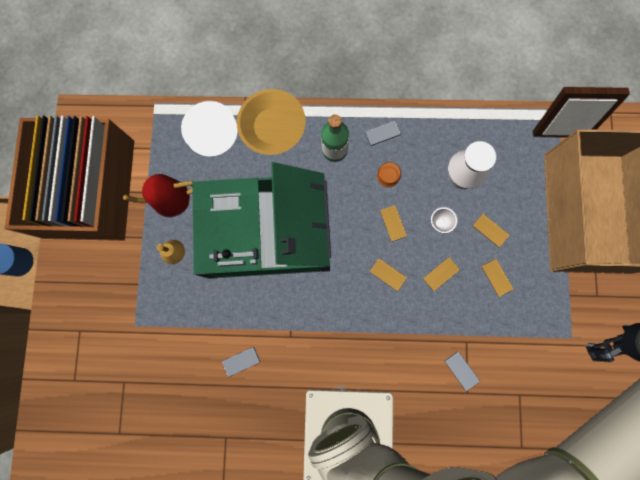

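View pics/side0.png

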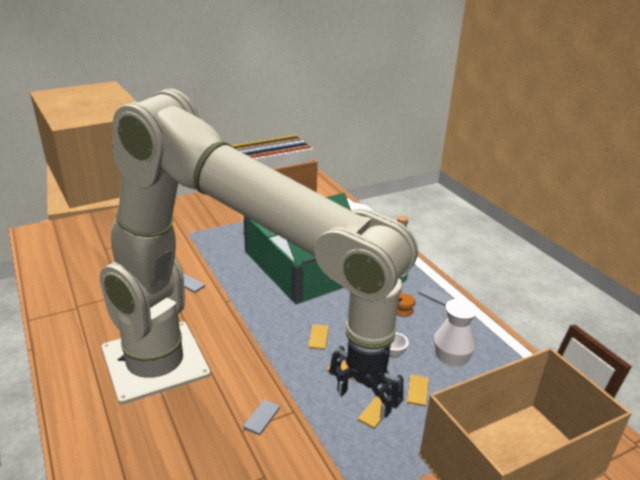

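Five brass plates are visible in the top view, at about (393,223), (388,274), (442,274), (491,231) and (497,278). The lookalikes at (383,132), (240,362) and (462,371) are grey, so I won't use them. The slot is near (226,202), the bolt near (233,256), and the lid is open. Next I'll measure these.

```bash
cat >> h.py <<'E'
def plates(s,zt=0.010):
    hsv=cv2.cvtColor(s['image'],cv2.COLOR_RGB2HSV); m=cv2.inRange(hsv,(12,120,100),(28,255,255))
    out=[]
    for c in cv2.findContours(m,cv2.RETR_EXTERNAL,cv2.CHAIN_APPROX_NONE)[0]:
        if not 250<cv2.contourArea(c)<1500: continue
        P=np.array([plane(s,u,v,zt)[:2] for u,v in c[:,0]]).astype(np.float32)
        (cx,cy),(w,h),a=cv2.minAreaRect(P)
        if w<h: w,h,a=h,w,a+90
        if .08<w<.11 and .035<h<.06: out.append((cx,cy,w,h,(a+90)%180-90))
    return out
E
python3 - <<'E'
from h import *
o=r.get_obs(); print(R.from_quat(o['ee_rot']).as_matrix().round(3))
s=snap('top'); np.set_printoptions(suppress=True,precision=4)
for p in plates(s): print(np.round(p,4))
C=cloud(s); hsv=cv2.cvtColor(s['image'],cv2.COLOR_RGB2HSV)
g=cv2.inRange(hsv,(60,90,30),(90,255,255))>0
uu=np.arange(640)[None]+0*C[...,0]; vv=np.arange(480)[:,None]+0*C[...,0]
box=(uu>180)&(uu<340)&(vv>155)&(vv<285)
print('z hist',np.histogram(C[...,2][box&g],bins=np.arange(0,.36,.02)))
d=box&g&(C[...,2]>.142)&(C[...,2]<.158)&(uu<262)
P=C[d][:,:2].astype(np.float32); print('deck rect',cv2.minAreaRect(P),cv2.boxPoints(cv2.minAreaRect(P)),C[d][:,2].mean())
for v in range(160,285,12): print(v,[tuple((C[v,u]*1000).astype(int)) for u in (268,280,295,310,322)])
cv2.imwrite('pics/c1.png',cv2.resize(s['image'][150:290,180:345,::-1],None,fx=4.5,fy=4.5,interpolation=cv2.INTER_CUBIC))
E
```

```text
[[ 0.452 -0.001  0.892]
 [-0.892  0.001  0.452]
 [-0.001 -1.    -0.   ]]
[ 0.4277 -0.4006  0.0936  0.0458 28.6332]
[ 0.4285 -0.1008  0.0931  0.0448 55.9135]
[  0.4338  -0.2476   0.0933   0.0443 -49.879 ]
[ 0.5597 -0.3872  0.0933  0.0455 50.6056]
[ 0.574  -0.1144  0.0929  0.0451 20.3335]
z hist (array([  12,   11,   68,   63,   56,   85,  107, 5476,  704,  786,  855,
        813,  854,  392,    0,    0,    0]), array([0.  , 0.02, 0.04, 0.06, 0.08, 0.1 , 0.12, 0.14, 0.16, 0.18, 0.2 ,
       0.22, 0.24, 0.26, 0.28, 0.3 , 0.32, 0.34]))
deck rect ((0.5323585867881775, 0.322160542011261), (0.24120357632637024, 0.17718002200126648), 4.357668399810791) [[0.4054 0.4013]
 [0.4188 0.2247]
 [0.6593 0.243 ]
 [0.6459 0.4197]] 0.14958485730985469
160 [(np.int64(755), np.int64(249), np.int64(-2)), (np.int64(753), np.int64(213), np.int64(5)), (np.int64(756), np.int64(170), np.int64(-1)), (np.int64(758), np.int64(126), np.int64(-3)), (np.int64(757), np.int64(91), np.int64(0))]
172 [(np.int64(717), np.int64(247), np.int64(3)), (np.int64(642), np.int64(179), np.int64(256)), (np.int64(654), np.int64(148)
[... 1544 characters left out ...]
p.int64(470), np.int64(233), np.int64(16)), (np.int64(443), np.int64(171), np.int64(257)), (np.int64(448), np.int64(139), np.int64(226)), (np.int64(324), np.int64(44), np.int64(1318)), (np.int64(457), np.int64(78), np.int64(162))]
268 [(np.int64(426), np.int64(214), np.int64(140)), (np.int64(426), np.int64(183), np.int64(141)), (np.int64(427), np.int64(146), np.int64(142)), (np.int64(430), np.int64(109), np.int64(122)), (np.int64(431), np.int64(79), np.int64(117))]
280 [(np.int64(404), np.int64(232), np.int64(3)), (np.int64(405), np.int64(199), np.int64(-1)), (np.int64(406), np.int64(156), np.int64(2)), (np.int64(407), np.int64(115), np.int64(1)), (np.int64(408), np.int64(81), np.int64(-1))]
```

View pics/c1.png

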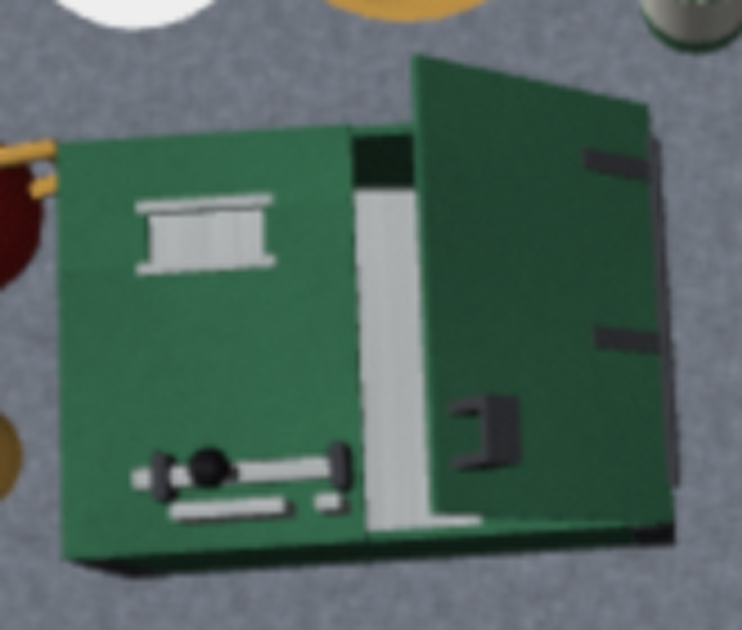

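Chest yaw is about 4.4°, the lid is about 45° open, and the handle is upright with the bolt drawn back. I'll raise the arm and align it with the chest while checking the fit.

Call:
carry_out --rows "0 -0.9 0 0.94 -1;0 -0.9 0 0.94 -1;0 -0.9 0 0.94 -1;0 -0.9 0 0.94 -1;0 0 0 0 -1"

```text
time: 0.78
tool_pos: [0.2826, -0.5579, 0.414]
ee_rot: [0.519, -0.48, 0.482, -0.518]
force: [-0.5, 0.8, -0.1]
grip_width: 0.0
```

```bash
cat >> h.py <<'E'
YAW=np.radians(4.36); CO=np.array([.5387,.2389,0])
def ch(x,y,z):  # chest mm -> world m
    c,s_=np.cos(YAW),np.sin(YAW); return CO+np.array([c*x-s_*y,s_*x+c*y,z])/1000
def go(target,ahead=.0539,az=None):
    """units (tx,ty,tz) to bring point `ahead` of TCP to target; spin units so tool z azimuth = az (mod 180)"""
    o=r.get_obs(); M=R.from_quat(o['ee_rot']).as_matrix(); p=o['tool_pos']+M[:,1]*ahead
    a=np.degrees(np.arctan2(M[1,2],M[0,2])); sp=0
    if az is not None:
        sp=-((az-a+90)%180-90)
        c=np.radians(a-sp); M=np.array([[np.sin(c),0,np.cos(c)],[-np.cos(c),0,np.sin(c)],[0,-1,0]])
    print('t',round(float(o['time']),2),'spin',round(sp/6,2),'then units',(M.T@(np.array(target)-p)/.03).round(2),'az',round(a,2),'j7',o['joint_pos'].round(2)[[4,5,6]],'F',o['force'].round(1),'w',round(float(o['grip_width']),3))
E
python3 - <<'E'
from h import *
go(ch(20,-75,260),.073,np.degrees(YAW))
s=snap('top'); C=cloud(s); 
for n,p in dict(slot=(60,85,150),knob=(-80,75,228),fl=(-120,170,150),bl=(120,170,150),fr=(-120,0,150),br=(120,0,150)).items(): print(n,np.round(proj(s,ch(*p)),1))
# dark knob & slot detection
hsv=cv2.cvtColor(s['image'],cv2.COLOR_RGB2HSV)
m=cv2.inRange(hsv,(0,0,0),(180,255,40)); n,l,st,ce=cv2.connectedComponentsWithStats(m[235:275,190:262])
print([(st[i],ce[i]+[190,235]) for i in range(1,n) if st[i][4]>15])
sl=cv2.inRange(hsv,(0,0,130),(180,40,255))[188:216,205:248]; n,l,st,ce=cv2.connectedComponentsWithStats(sl); print([(st[i],ce[i]+[205,188]) for i in range(1,n) if st[i][4]>15])
Z=C[...,2]; k=(Z>.2)&(Z<.25); k[:, :205]=0; k[:,250:]=0;k[:235]=0;k[270:]=0
print(k.sum(), C[k].mean(0) if k.any() else '', ch(-80,75,228))
E
```

```text
t 0.78 spin -0.02 then units [-23.34   2.7   11.19] az 4.26 j7 [ 0.    1.56 -0.47] F [-0.5  0.8 -0.1] w 0.0
slot [226.2 201.8]
knob [223.8 252.1]
fl [193.5 273.7]
bl [193.2 181. ]
fr [261.2 270.3]
br [258.7 177.4]
[(array([33, 15,  8,  8, 54], dtype=int32), array([226.27777778, 253.48148148])), (array([ 14,  36,  58,   4, 138], dtype=int32), array([238.99275362, 273.01449275]))]
[(array([  5,   5,  31,  18, 397], dtype=int32), array([225.31234257, 201.91183879]))]
68 [0.44844811 0.30113501 0.23465314] [0.45322979 0.30760112 0.228     ]
```

Call:
carry_out --rows "-0.97 0 0.466 0 -1;-0.97 0 0.466 0 -1;-0.97 0 0.466 0 -1;-0.97 0 0.466 0 -1;-0.97 0 0.466 0 -1;-0.97 0 0.466 0 -1;-0.97 0 0.466 0 -1;-0.97 0 0.466 0 -1;-0.97 0 0.466 0 -1;-0.97 0 0.466 0 -1;-0.97 0 0.466 0 -1;-0.97 0 0.466 0 -1;-0.97 0 0.466 0 -1;-0.97 0 0.466 0 -1;-0.97 0 0.466 0 -1;-0.97 0 0.466 0 -1;-0.97 0 0.466 0 -1;-0.97 0 0.466 0 -1;-0.97 0 0.466 0 -1;-0.97 0 0.466 0 -1"

```text
time: 3.32
tool_pos: [0.5175, 0.0446, 0.4106]
ee_rot: [0.519, -0.481, 0.48, -0.518]
force: [0.4, -1.0, 0.5]
grip_width: -0.004
```

Call:
carry_out --rows "-0.97 0 0.466 0 -1;-0.97 0 0.466 0 -1;-0.97 0 0.466 0 -1;-0.97 0 0.466 0 -1;0 0.7 0 0 -1;0 0.7 0 0 -1;0 0.5 0 0 -1;0 0.4 0 0 -1;0 0 0 0 -1"

```text
time: 4.45
tool_pos: [0.5644, 0.1638, 0.3421]
ee_rot: [0.519, -0.481, 0.481, -0.518]
force: [-0.1, -0.2, 0.1]
grip_width: -0.001
```

```bash
python3 - <<'E'
from h import *
go(ch(20,-75,150),.073,np.degrees(YAW))
E
```

```text
t 4.45 spin -0.01 then units [-0.06  3.97  0.01] az 4.31 j7 [ 0.19  1.43 -1.99] F [-0.1 -0.2  0.1] w -0.001
```

Call:
carry_out --rows "0 0.3 0 0 -1;0 0.3 0 0 -1;0 0.3 0 0 -1;0 0.3 0 0 -1;0 0.3 0 0 -1;0 0.3 0 0 -1;0 0.3 0 0 -1;0 0.3 0 0 -1;0 0.3 0 0 -1;0 0.3 0 0 -1"

```text
time: 5.7
tool_pos: [0.5646, 0.1642, 0.2523]
ee_rot: [-0.518, 0.481, -0.481, 0.519]
force: [-0.3, 1.0, 4.1]
grip_width: -0.001
```

Call:
carry_out --rows "0 0.2 0 0 -1;0 0.2 0 0 -1;0 0.2 0 0 -1;0 0.2 0 0 -1;0 0.1 0 0 -1;0 0.05 0 0 -1;0 0 0 0 -1"

```text
time: 6.58
tool_pos: [0.5645, 0.1636, 0.2241]
ee_rot: [0.519, -0.481, 0.481, -0.518]
force: [-0.0, -0.6, -0.5]
grip_width: 0.0
```

Call:
carry_out --rows "0 0.1 0 0 -1;0 0 0 0 -1;0 0 0 0 -1"

```text
time: 6.95
tool_pos: [0.5646, 0.1637, 0.2226]
ee_rot: [0.518, -0.481, 0.481, -0.518]
force: [-5.6, -2.8, 13.8]
grip_width: 0.001
```

Call:
carry_out --rows "0 0.1 0 0 -1;0 0 0 0 -1;0 0 0 0 -1"

```text
time: 7.32
tool_pos: [0.5646, 0.1638, 0.2223]
ee_rot: [0.518, -0.48, 0.482, -0.518]
force: [-17.8, -6.8, 37.2]
grip_width: -0.002
```

Call:
carry_out --rows "0 -0.6 0 0 -1;0 -1 0 0 -1;0 -1 0 0 -0.2;0 -1 0 0 -0.2;0 -1 0 0 -0.2;0 -0.5 0 0 -0.2"

```text
time: 8.07
tool_pos: [0.5649, 0.1639, 0.3728]
ee_rot: [-0.518, 0.481, -0.481, 0.519]
force: [-0.0, 0.5, -0.3]
grip_width: 0.397
```

```bash
python3 - <<'E'
from h import *
s=snap('top'); C=cloud(s); Z=C[...,2]
for y in (-150,-100,-50,-10):
    u,v=proj(s,ch(-20,y,150)); print(y,C[int(v),int(u)].round(4))
k=plane(s,226.3,253.5,.228); print('knob',k); go([k[0],k[1],.290],.0539,np.degrees(YAW))
M=np.linalg.inv(np.array([[np.cos(YAW),-np.sin(YAW)],[np.sin(YAW),np.cos(YAW)]])); print(M@(k-CO)[:2])
cv2.imwrite('pics/c2.png',cv2.resize(s['image'][150:290,170:345,::-1],None,fx=4,fy=4,interpolation=cv2.INTER_CUBIC))
E
```

```text
-150 [0.4351 0.068  0.6953]
-100 [0.4317 0.0943 0.7036]
-50 [0.4311 0.1219 0.6955]
-10 [0.4335 0.1461 0.6703]
knob [0.45003704 0.30150041 0.228     ]
t 8.12 spin -0.01 then units [-4.86  1.   -3.48] az 4.28 j7 [ 0.18  1.49 -1.99] F [0.8 0.5 1.1] w 0.399
[-0.08364731  0.06915967]
```

View pics/c2.png

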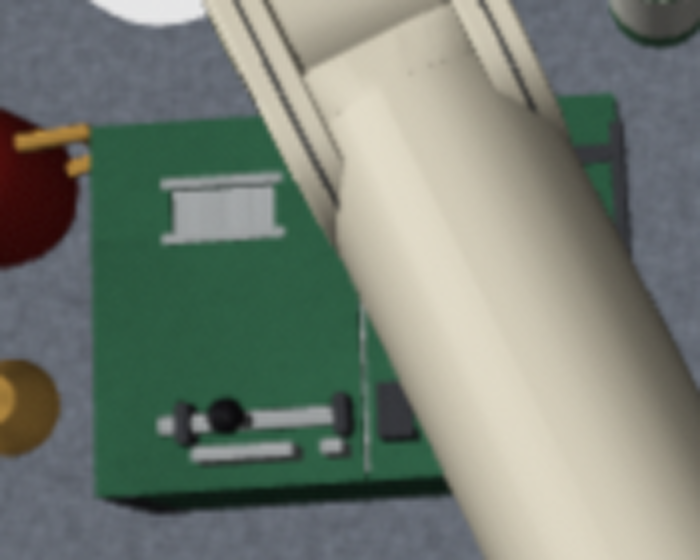

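The lid is shut: the deck and lid are flush, and the keeper is beside the bolt. The knob is at about (226,253). Next I'll pinch it.

Call:
carry_out --rows "-0.9 0 -0.64 0 0.2;-0.9 0 -0.64 0 0.2;-0.9 0 -0.64 0 0.2;-0.9 0 -0.64 0 0.2;-0.9 0 -0.64 0 0.2;-0.36 0 -0.28 0 0.2;0 0.7 0 0 0.2;0 0.7 0 0 0.2;0 0.6 0 0 0.2;0 0.5 0 0 0.2;0 0.4 0 0 0.2;0 0.2 0 0 0.2;0 0 0 0 0.2"

```text
time: 9.75
tool_pos: [0.4496, 0.3016, 0.2783]
ee_rot: [0.518, -0.481, 0.481, -0.518]
force: [0.4, -0.5, 1.1]
grip_width: 0.601
```

```bash
python3 - <<'E'
from h import *
go([.4500,.3015,.228],.0539,np.degrees(YAW))
E
```

```text
t 9.75 spin -0.01 then units [ 0.   -0.12  0.01] az 4.3 j7 [ 0.18  1.28 -2.31] F [ 0.4 -0.5  1.1] w 0.601
```

Call:
carry_out --rows "0 0 0 0 -1;0 0 0 0 -1;0 0 0 0 -1;0 0 0 0 -1" --squeeze 25

```text
time: 10.25
tool_pos: [0.4498, 0.3017, 0.2789]
ee_rot: [-0.518, 0.481, -0.481, 0.519]
force: [-0.4, -2.2, 5.7]
grip_width: 0.232
```

Call:
carry_out --rows "0.2 0 0 0 -1;0.2 0 0 0 -1;0.2 0 0 0 -1;0.2 0 0 0 -1;0.2 0 0 0 -1;0.2 0 0 0 -1;0 0 0 0 -1"

```text
time: 11.12
tool_pos: [0.4527, 0.2651, 0.2789]
ee_rot: [-0.518, 0.481, -0.481, 0.518]
force: [-0.5, -0.8, 7.1]
grip_width: 0.24
```

Call:
carry_out --rows "0.1 0 0 0 -1;0.1 0 0 0 -1;0 0 0 0 -1;0 0 0 0 -1"

```text
time: 11.62
tool_pos: [0.4523, 0.2617, 0.279]
ee_rot: [-0.518, 0.481, -0.48, 0.52]
force: [-0.1, 9.0, 1.9]
grip_width: 0.238
```

Call:
carry_out --rows "0.12 0 0 0 -1;0 0 0 0 -1;0 0 0 0 -1"

```text
time: 12.0
tool_pos: [0.4517, 0.2607, 0.279]
ee_rot: [-0.517, 0.481, -0.478, 0.522]
force: [-0.4, 19.9, -1.8]
grip_width: 0.235
```

```bash
python3 - <<'E'
from h import *
go(ch(-80,30,228),.0539,np.degrees(YAW))
E
```

```text
t 12.0 spin 0.04 then units [-0.04 -0.1   0.17] az 4.57 j7 [ 0.13  1.26 -2.2 ] F [-0.4 19.9 -1.8] w 0.235
```

The bolt is home: it took 20 N against the stop, and the knob is at chest y≈30. Keeping the pinch, I'll take the handle round its arc.

Call:
carry_out --rows "-0.12 0 0 0 -1;0 0.03 -0.32 0 -1;0 0.08 -0.32 0 -1;0 0.12 -0.3 0 -1;0 0.17 -0.28 0 -1;0 0.21 -0.25 0 -1;0 0 0 0 -1"

```text
time: 12.88
tool_pos: [0.408, 0.2579, 0.26]
ee_rot: [-0.518, 0.481, -0.48, 0.52]
force: [0.3, 9.8, -1.5]
grip_width: 0.237
```

Call:
carry_out --rows "0 0.25 -0.21 0 -1;0 0.28 -0.17 0 -1;0 0.3 -0.12 0 -1;0 0.32 -0.08 0 -1;0 0.32 -0.03 0 -1;0 0 0 0 -1;0 0 0 0 -1"

```text
time: 13.75
tool_pos: [0.39, 0.2564, 0.2161]
ee_rot: [-0.518, 0.481, -0.48, 0.519]
force: [-1.6, 9.3, 0.1]
grip_width: 0.237
```

```bash
python3 - <<'E'
from h import *
go(ch(-142,30,166),.0539,np.degrees(YAW))
E
```

```text
t 13.75 spin 0.0 then units [-0.04 -0.13  0.16] az 4.39 j7 [ 0.09  1.11 -2.24] F [-1.6  9.3  0.1] w 0.237
```

Call:
carry_out --rows "-0.05 0.1 0 0 -1;0 0.1 0 0 -1;0 0 0 0 -1;0 0 0 0 -1"

```text
time: 14.25
tool_pos: [0.3902, 0.257, 0.2105]
ee_rot: [-0.518, 0.481, -0.481, 0.519]
force: [-5.8, 1.8, 10.6]
grip_width: 0.235
```

Call:
carry_out --rows "0 0 0 0 -0.1;0 0 0 0 -0.1;0 0 0 0 0;0 -0.8 0 0 0;0 -1 0 0 0;0 -1 0 0 0;0 -1 -0.5 0 -1;0 -1 -0.5 0 -1;0 0 0 0 -1"

```text
time: 15.38
tool_pos: [0.3604, 0.2548, 0.3559]
ee_rot: [-0.517, 0.48, -0.482, 0.52]
force: [0.7, -0.2, 0.8]
grip_width: 0.003
```

```bash
python3 - <<'E'
from h import *
s=snap('top'); C=cloud(s)
u,v=proj(s,ch(-142,30,166)); print('expect knob',u,v)
cv2.imwrite('pics/c3.png',cv2.resize(s['image'][210:300,180:320,::-1],None,fx=5,fy=5,interpolation=cv2.INTER_CUBIC))
go(ch(-142,30,200),.073,np.degrees(YAW))
E
```

```text
expect knob 248.25504090771392 279.2983000529499
t 15.43 spin -0.01 then units [-0.04  2.72  1.14] az 4.29 j7 [-0.06  1.4  -2.14] F [ 1. -0. -0.] w 0.001
```

View pics/c3.png

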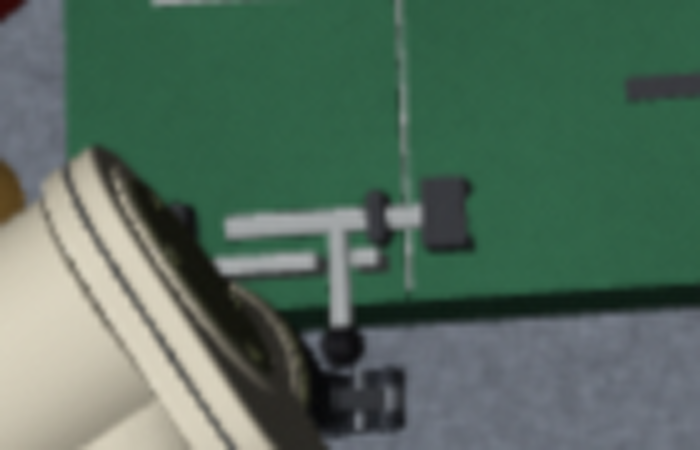

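The handle lies in the notch, with the knob at (248,279) as predicted. Next is the nearest plate, (388,274). I'll grip it near its +z end.

```bash
cat >> h.py <<'E'
def plan(p,off=.032,z=.16,ahead=.0):
    d=np.array([np.cos(np.radians(p[4])),np.sin(np.radians(p[4]))]); o=r.get_obs(); M=R.from_quat(o['ee_rot']).as_matrix()
    a=np.degrees(np.arctan2(M[1,2],M[0,2])); sp=-((p[4]-a+90)%180-90); fin=np.radians(a-sp)
    q=np.array(p[:2])+off*np.array([np.cos(fin),np.sin(fin)]); print('grip at',q,'end az',np.degrees(fin)); go([*q,z],ahead,p[4])
E
python3 - <<'E'
from h import *
s=snap('top'); P=plates(s)
for p in P: print(np.round(p,4))
p=min(P,key=lambda p:np.hypot(p[0]-.4285,p[1]+.1008)); plan(p)
E
```

```text
[ 0.4277 -0.4007  0.0936  0.0458 28.3159]
[ 4.28600e-01 -1.00800e-01  9.30000e-02  4.48000e-02  5.62168e+01]
[ 4.3380e-01 -2.4760e-01  9.3300e-02  4.4300e-02 -4.9879e+01]
[ 5.59600e-01 -3.87200e-01  9.33000e-02  4.56000e-02  5.06423e+01]
[ 0.574  -0.1145  0.0928  0.0452 20.0784]
grip at [ 0.44635379 -0.07416841] end az 56.216815948486314
t 15.47 spin -8.66 then units [ 8.46  6.45 -7.5 ] az 4.27 j7 [-0.06  1.4  -2.14] F [ 0.4  0.9 -0.5] w -0.001
```

Call:
carry_out --rows "0 0 0 -0.962 0.6;0 0 0 -0.962 0.6;0 0 0 -0.962 0.6;0 0 0 -0.962 0.6;0 0 0 -0.962 0.6;0 0 0 -0.962 0.6;0 0 0 -0.962 0.6;0 0 0 -0.962 0.6;0 0 0 -0.962 0.6;0.94 0 -0.833 0 0.6;0.94 0 -0.833 0 0.6;0.94 0 -0.833 0 0.6;0.94 0 -0.833 0 0.6;0.94 0 -0.833 0 0.6;0.94 0 -0.833 0 0.6;0.94 0 -0.833 0 0.6;0.94 0 -0.833 0 0.6;0.94 0 -0.833 0 0.6;0 0.8 0 0 0.6;0 0.8 0 0 0.6"

```text
time: 17.98
tool_pos: [0.4464, -0.0745, 0.3038]
ee_rot: [0.677, -0.206, 0.205, -0.676]
force: [0.6, 0.2, -0.2]
grip_width: 0.8
```

Call:
carry_out --rows "0 0.9 0 0 0.6;0 0.9 0 0 0.6;0 0.9 0 0 0.6;0 0.9 0 0 0.6;0 0.9 0 0 0.6;0 0 0 0 0.6"

```text
time: 18.73
tool_pos: [0.4449, -0.0737, 0.1684]
ee_rot: [0.677, -0.207, 0.203, -0.676]
force: [0.3, -0.8, 0.9]
grip_width: 0.802
```

```bash
python3 - <<'E'
from h import *
go([.4464,-.0742,.071],0,56.2)
s=snap('side','s1'); cv2.imwrite('pics/s1.png',cv2.resize(s['image'][200:420,230:470,::-1],None,fx=3,fy=2.7))
E
```

```text
t 18.73 spin 0.01 then units [0.05 3.25 0.02] az 56.25 j7 [ 0.04  1.01 -0.56] F [ 0.3 -0.8  0.9] w 0.802
```

View pics/s1.png

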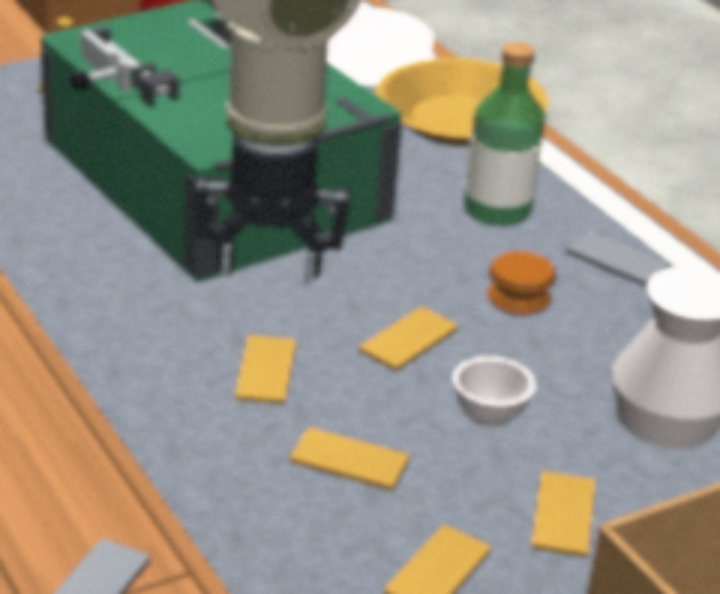

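The view shows the gripper above the near plate's far end, with the bowl and the other plates clear. Now I'll descend and grip.

Call:
carry_out --rows "0 0.8 0 0 0.6;0 0.8 0 0 0.6;0 0.8 0 0 0.6;0 0.5 0 0 0.6;0 0.35 0 0 0.6;0 0 0 0 0.6"

```text
time: 19.52
tool_pos: [0.4465, -0.0738, 0.0734]
ee_rot: [0.677, -0.205, 0.205, -0.677]
force: [0.5, 0.5, 0.7]
grip_width: 0.803
```

Call:
carry_out --rows "0 0 0 0 -1;0 0 0 0 -1;0 0 0 0 -1;0 0 0 0 -1" --squeeze 20

```text
time: 20.02
tool_pos: [0.4472, -0.0739, 0.0744]
ee_rot: [-0.677, 0.205, -0.206, 0.677]
force: [-1.5, 0.3, 6.7]
grip_width: 0.533
```

Call:
carry_out --rows "0 -0.6 0 0 -1;0 -0.6 0 0 -1;0 -0.6 0 0 -1;0 -0.6 0 0 -1;0 -1 0 0 -1;0 -1 0 0 -1;0 0 0 0 -1;0 0 0 0 -1"

```text
time: 21.02
tool_pos: [0.4461, -0.0737, 0.2048]
ee_rot: [0.677, -0.206, 0.205, -0.677]
force: [0.1, 0.1, -2.3]
grip_width: 0.525
```

```bash
python3 - <<'E'
from h import *
go([.4464,-.0742,.071],0,56.2)
s=snap('side'); u,v=map(int,proj(s,r.get_obs()['tool_pos'])); print(u,v)
cv2.imwrite('pics/s2.png',cv2.resize(s['image'][v-60:v+100,u-100:u+100,::-1],None,fx=3,fy=3))
E
```

```text
t 21.02 spin 0.01 then units [ 0.02  4.46 -0.01] az 56.24 j7 [ 0.02  1.08 -0.54] F [ 0.1  0.1 -2.3] w 0.525
320 269
```

View pics/s2.png

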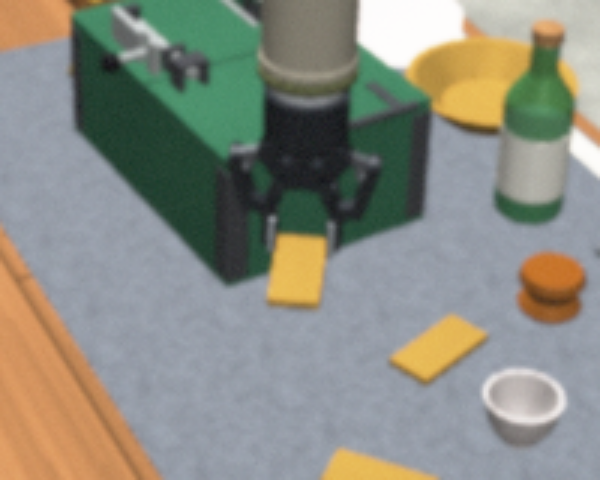

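```bash
cat >> h.py <<'E'
def tilt(n='side'):
    s=snap(n); C=cloud(s); o=r.get_obs(); M=R.from_quat(o['ee_rot']).as_matrix(); g=o['tool_pos']+M[:,1]*.068
    m=cv2.inRange(cv2.cvtColor(s['image'],cv2.COLOR_RGB2HSV),(12,120,80),(28,255,255))>0
    m&=(s['depth']>0)&(np.linalg.norm(C-g,axis=-1)<.11)
    lab=cv2.connectedComponents(m.astype(np.uint8))[1]
    if m.sum()<30: print('no plate',m.sum()); return
    k=np.argmax(np.bincount(lab[m])[1:])+1; m&=lab==k
    Q=(C[m]-g)@M*1000   # tool coords mm, from fingertips-ish (68mm ahead)
    Q=Q[np.abs(Q[:,0])<40]; zr=np.percentile(Q[:,2],[2,98]); yr=np.percentile(Q[:,1],[2,98])
    b=np.polyfit(Q[:,2],Q[:,1],1)[0]
    print(n,'N',len(Q),'tool z range',zr.round(0),'tool y(down) range',yr.round(0),'slope deg',round(np.degrees(np.arctan(b)),1))
E
python3 -c "
from h import *
tilt('side');tilt('top')"
```

```text
side N 383 tool z range [-84.   7.] tool y(down) range [-8.  3.] slope deg -1.0
no plate 0
```

The plate is lifted but still level, because pad friction holds it. I'll pivot it by pressing its free end on the chest's front face while raising the tool, with the tool z turned to az≈184°.

Call:
carry_out --rows "0 -0.16 0 -1 -1;0 -0.16 0 -1 -1;0 -0.16 0 -1 -1;0 -0.16 0 -1 -1;0 -0.16 0 -1 -1;0 -0.16 0 -1 -1;0 -0.16 0 -1 -1;0 -0.16 0 -1 -1;0 -0.16 0 -1 -1;0 -0.16 0 -1 -1;0 -0.16 0 -1 -1;0 -0.16 0 -1 -1;0 -0.16 0 -1 -1;0 -0.16 0 -1 -1;0 -0.16 0 -1 -1;0 -0.16 0 -1 -1;0 -0.16 0 -1 -1;0 -0.16 0 -1 -1;0 -0.16 0 -1 -1;0 -0.16 0 -1 -1"

```text
time: 23.68
tool_pos: [0.4463, -0.0737, 0.3008]
ee_rot: [-0.515, -0.484, 0.485, 0.516]
force: [0.5, 0.5, -2.1]
grip_width: 0.533
```

Call:
carry_out --rows "0 0 0 -1 -1;0 0 0 -0.36 -1;0 0 0 0 -1"

```text
time: 24.05
tool_pos: [0.4463, -0.0737, 0.3008]
ee_rot: [-0.48, -0.519, 0.519, 0.481]
force: [0.2, 0.0, -1.3]
grip_width: 0.528
```

```bash
python3 - <<'E'
from h import *
go([*ch(-120-100,105,0)[:2],.30],0,184.36)
tilt()
E
```

```text
t 24.05 spin 0.01 then units [13.66  0.03  3.47] az -175.61 j7 [-0.01  1.29  1.72] F [ 0.2  0.  -1.3] w 0.528
side N 176 tool z range [-76. -18.] tool y(down) range [-5.  7.] slope deg -1.6
```

Call:
carry_out --rows "0.976 0 0.248 0 -1;0.976 0 0.248 0 -1;0.976 0 0.248 0 -1;0.976 0 0.248 0 -1;0.976 0 0.248 0 -1;0.976 0 0.248 0 -1;0.976 0 0.248 0 -1;0.976 0 0.248 0 -1;0.976 0 0.248 0 -1;0.976 0 0.248 0 -1;0.976 0 0.248 0 -1;0.976 0 0.248 0 -1;0.976 0 0.248 0 -1;0.976 0 0.248 0 -1;0 0.9 0 0 -1;0 0.9 0 0 -1;0 0.9 0 0 -1;0 0.9 0 0 -1;0 0.9 0 0 -1;0 0.9 0 0 -1"

```text
time: 26.6
tool_pos: [0.3112, 0.3268, 0.1385]
ee_rot: [-0.481, -0.519, 0.519, 0.481]
force: [-0.1, -0.1, -1.2]
grip_width: 0.53
```

Call:
carry_out --rows "0 0 -0.2 0 -1;0 0 -0.2 0 -1;0 0 -0.2 0 -1;0 0 -0.1 0 -1;0 0 0 0 -1"

```text
time: 27.22
tool_pos: [0.3324, 0.3286, 0.1398]
ee_rot: [0.481, 0.519, -0.519, -0.48]
force: [0.1, -0.2, -2.1]
grip_width: 0.532
```

Call:
carry_out --rows "0 0 -0.1 0 -1;0 0 0 0 -1"

```text
time: 27.48
tool_pos: [0.3334, 0.3288, 0.139]
ee_rot: [-0.48, -0.518, 0.52, 0.481]
force: [-6.7, -0.4, -1.2]
grip_width: 0.53
```

Call:
carry_out --rows "0 0 -0.1 0 -1;0 0 0 0 -1"

```text
time: 27.72
tool_pos: [0.334, 0.3292, 0.1383]
ee_rot: [-0.478, -0.517, 0.522, 0.481]
force: [-17.1, -0.1, 0.3]
grip_width: 0.53
```

Call:
carry_out --rows "0 -0.17 0 0 -1;0 -0.17 -0.02 0 -1;0 -0.17 -0.02 0 -1;0 0 0 0 -1"

```text
time: 28.22
tool_pos: [0.3381, 0.3294, 0.1547]
ee_rot: [-0.48, -0.519, 0.52, 0.48]
force: [-6.7, 1.9, -1.9]
grip_width: 0.535
```

```bash
python3 -c "
from h import *
tilt('side');tilt('top')
s=snap('side');u,v=map(int,proj(s,r.get_obs()['tool_pos']));print(u,v)
cv2.imwrite('pics/s3.png',cv2.resize(s['image'][max(v-80,0):v+80,u-100:u+100,::-1],None,fx=3,fy=3))"
```

```text
side N 142 tool z range [-74. -16.] tool y(down) range [-0. 20.] slope deg -13.5
top N 311 tool z range [-73. -19.] tool y(down) range [ 1. 16.] slope deg -12.4
230 225
```

It pivots: the plate is now 13° down, so I'll keep going.

Call:
carry_out --rows "0 -0.2 -0.05 0 -1;0 -0.2 -0.08 0 -1;0 -0.2 -0.09 0 -1;0 -0.2 -0.11 0 -1;0 -0.2 -0.13 0 -1;0 -0.2 -0.15 0 -1;0 0 0 0 -1"

```text
time: 29.25
tool_pos: [0.3581, 0.3304, 0.1912]
ee_rot: [0.481, 0.519, -0.519, -0.48]
force: [-1.0, -0.6, -1.9]
grip_width: 0.531
```

```bash
python3 -c "
from h import *
tilt('side');tilt('top')"
```

```text
side N 76 tool z range [-55.  -8.] tool y(down) range [14. 53.] slope deg -37.8
top N 180 tool z range [-54. -17.] tool y(down) range [18. 52.] slope deg -39.9
```

Call:
carry_out --rows "0 -0.16 -0.18 0 -1;0 -0.16 -0.18 0 -1;0 -0.14 -0.19 0 -1;0 -0.12 -0.2 0 -1;0 -0.1 -0.2 0 -1;0 0 0 0 -1"

```text
time: 30.1
tool_pos: [0.3865, 0.3328, 0.2113]
ee_rot: [0.48, 0.519, -0.519, -0.481]
force: [-2.1, 0.2, -1.2]
grip_width: 0.522
```

```bash
python3 -c "
from h import *
tilt('side');tilt('top')"
```

```text
side N 111 tool z range [-25.  24.] tool y(down) range [-18.  69.] slope deg -62.1
no plate 3
```

The plate is now tipped about 62°. Next I'll lift it clear and carry it over the slot.

Call:
carry_out --rows "0 0 0.5 0 -1;0 -0.8 0 0 -1;0 -0.9 0 0 -1;0 -0.9 0 0 -1;0 -0.8 0 0 -1;0 0 0 0 -1" --squeeze 30

```text
time: 30.95
tool_pos: [0.3705, 0.3322, 0.3144]
ee_rot: [0.481, 0.52, -0.518, -0.48]
force: [0.1, -0.1, -2.5]
grip_width: 0.517
```

```bash
python3 -c "
from h import *
tilt('side');tilt('top')
p=ch(11,86,308);go(p,0,184.36)"
```

```text
side N 138 tool z range [-19.  25.] tool y(down) range [-15.  58.] slope deg -60.1
top N 34 tool z range [-29. -18.] tool y(down) range [47. 67.] slope deg -61.9
t 31.05 spin 0.01 then units [-0.63  0.14 -5.73] az -175.58 j7 [0.09 1.33 0.76] F [-0.2 -0.  -2. ] w 0.515
```

Call:
carry_out --rows "-0.09 0 -0.82 0 -1;-0.09 0 -0.82 0 -1;-0.09 0 -0.82 0 -1;-0.09 0 -0.82 0 -1;-0.09 0 -0.82 0 -1;-0.09 0 -0.82 0 -1;-0.09 0 -0.82 0 -1;0 0 0 0 -1"

```text
time: 32.05
tool_pos: [0.5451, 0.3252, 0.3112]
ee_rot: [-0.48, -0.518, 0.519, 0.481]
force: [-0.6, 0.0, 0.7]
grip_width: 0.0
```

```bash
python3 -c "
from h import *
tilt('side');tilt('top')
p=ch(11,86,308);go(p,0,184.36)
s=snap('side');u,v=map(int,proj(s,ch(60,85,190)));print(u,v)
cv2.imwrite('pics/s4.png',cv2.resize(s['image'][max(v-80,0):v+80,u-100:u+100,::-1],None,fx=4,fy=3.75))"
```

```text
side N 25 tool z range [ 97. 109.] tool y(down) range [ 2. 14.] slope deg -8.9
no plate 10
t 32.15 spin 0.02 then units [-0.03  0.14  0.01] az -175.54 j7 [0.31 1.43 0.83] F [-0.3  0.1 -0.7] w 0.004
303 200
```

View pics/s4.png

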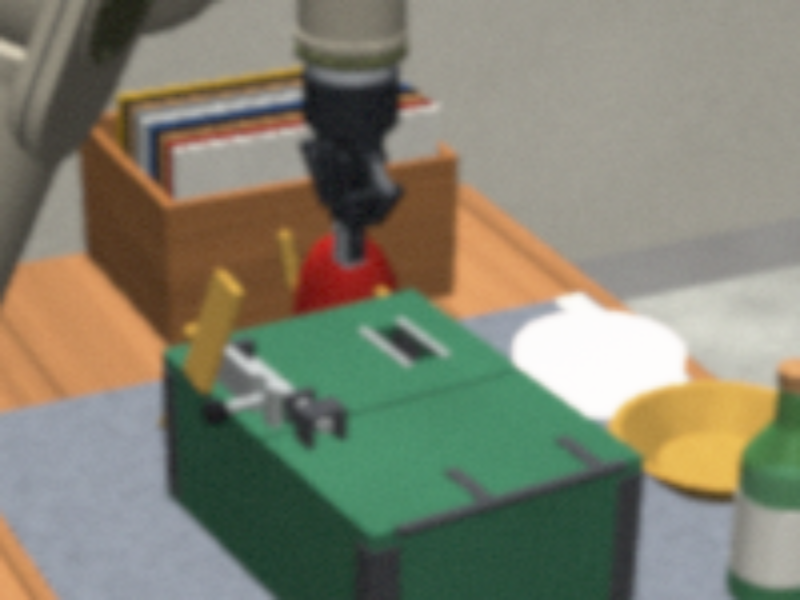

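The free end (z≈0.176) hit the rail (top 0.186) on the way across; I carried it too low. I'll wait a moment and see where the plate comes to rest.

Call:
carry_out --rows "0 0 0 0 0.6;0 0 0 0 0.6;0 -1 0 0 0.6;0 -1 0 0 0.6;0 0 0 0 0.6;0 0 0 0 0.6"

```text
time: 32.95
tool_pos: [0.5439, 0.3259, 0.3726]
ee_rot: [-0.48, -0.519, 0.519, 0.48]
force: [0.4, -0.7, -0.6]
grip_width: 0.797
```

```bash
python3 -c "
from h import *
s=snap('side');t=snap('top')
for p in plates(t): print(np.round(p,4))
a=cv2.resize(s['image'][120:280,200:400],None,fx=2.5,fy=2.5); b=cv2.resize(t['image'][150:310,130:330],None,fx=2.5,fy=2.5)
cv2.imwrite('pics/s5.png',np.vstack([a,b])[:,:,::-1][:800].copy() if 0 else cv2.resize(np.hstack([a,b])[:,:,::-1],(800,320)))"
```

```text
[ 0.4277 -0.4007  0.0936  0.0458 28.3159]
[ 4.33600e-01 -2.47500e-01  9.37000e-02  4.45000e-02 -4.97175e+01]
[ 5.59600e-01 -3.87200e-01  9.33000e-02  4.56000e-02  5.06423e+01]
[ 0.574  -0.1145  0.0928  0.0452 20.0784]
```

View pics/s5.png

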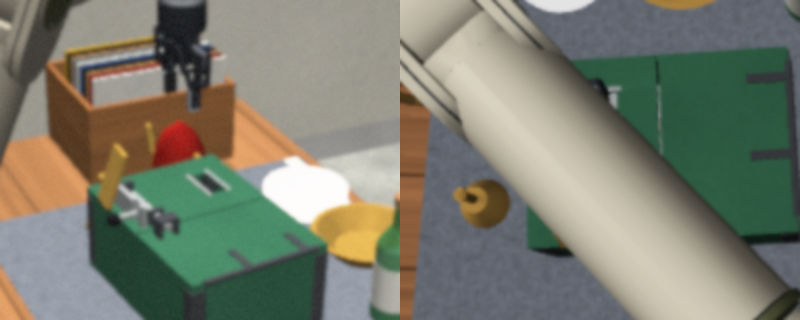

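```bash
cat >> h.py <<'E'
def toch(P):
    c,s_=np.cos(YAW),np.sin(YAW); D=(P-CO)*1000; return np.stack([c*D[...,0]+s_*D[...,1],-s_*D[...,0]+c*D[...,1],D[...,2]],-1)
E
python3 -c "
from h import *
np.set_printoptions(suppress=True,precision=0)
s=snap('side');C=cloud(s)
m=cv2.inRange(cv2.cvtColor(s['image'],cv2.COLOR_RGB2HSV),(12,110,70),(28,255,255))
m[:180]=0;m[240:]=0;m[:,:230]=0;m[:,275:]=0
n,l,st,ce=cv2.connectedComponentsWithStats(m)
for i in range(1,n):
  if st[i][4]<15: continue
  Q=toch(C[l==i]); print(st[i],np.percentile(Q,[3,50,97],axis=0))
  if st[i][4]>100:
    c=Q.mean(0);w,v=np.linalg.eigh(np.cov((Q-c).T));print(c,np.sqrt(w),v.T.round(2).tolist())
    for rr in range(st[i][1],st[i][1]+st[i][3],6):
      us=np.where(l[rr]==i)[0]
      if len(us): print(rr,us[0],us[-1],toch(C[rr,us[0]+1]),toch(C[rr,us[-1]-1]))
cv2.imwrite('pics/s6.png',cv2.resize(s['image'][175:245,215:305,::-1],None,fx=8,fy=8,interpolation=cv2.INTER_CUBIC))
"
```

```text
[ 230  180   45   45 1575] [[-119.   79.   -5.]
 [   6.  408.   73.]
 [ 109.  545.  231.]]
[  3. 373.  82.] [ 34.  50. 186.] [[-0.34, 0.51, 0.79], [-0.88, 0.13, -0.46], [-0.33, -0.85, 0.41]]
180 230 274 [  9. 548.  78.] [112. 395. 119.]
186 230 274 [ 11. 556.  48.] [ 86. 346. 121.]
192 230 274 [ 10. 557.  21.] [108. 389.  72.]
198 230 274 [  7. 553.  -2.] [115. 402.  40.]
204 230 273 [-18. 498.   3.] [116. 414.   8.]
210 230 259 [-32. 468.  -6.] [-110.   76.  202.]
216 230 257 [-55. 417.  -1.] [-116.   79.  181.]
222 230 255 [-74. 377.  -2.] [-123.   80.  160.]
```

View pics/s6.png

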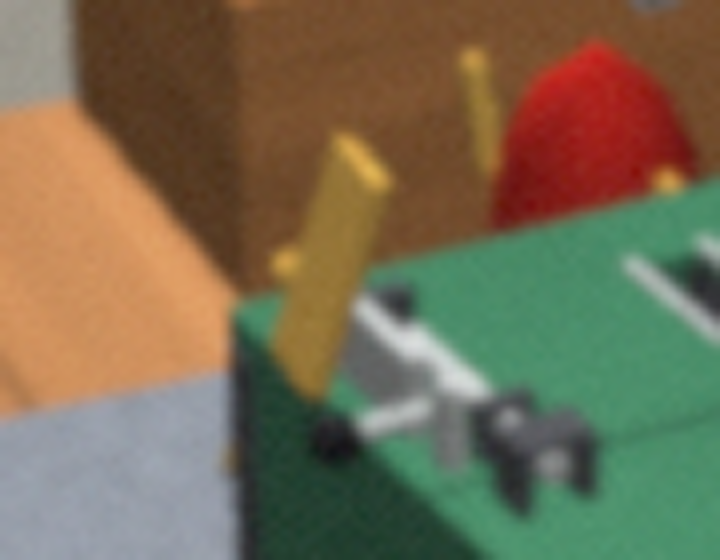

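The plate is leaning on the rail at about 73°, standing on the front strip of the deck. That is already a good posting tilt. I'll measure it and grip it again from above.

```bash
cat >> h.py <<'E'
def lean(n='side'):
    s=snap(n);C=cloud(s);Q=toch(C)
    m=(cv2.inRange(cv2.cvtColor(s['image'],cv2.COLOR_RGB2HSV),(10,90,50),(30,255,255))>0)&(np.abs(Q[...,0]+105)<45)&(np.abs(Q[...,1]-100)<50)&(Q[...,2]>152)&(Q[...,2]<270)
    q=Q[m]; print(n,len(q),np.percentile(q,[2,50,98],axis=0).round(0).tolist())
    for a in range(155,255,15):
        k=q[np.abs(q[:,2]-a)<7]
        if len(k)>3: print(a,len(k),'x',np.median(k[:,0]).round(1),'y',k[:,1].min().round(0),k[:,1].max().round(0))
E
python3 -c "
from h import *
lean()
go(ch(-100,101,330),0,184.36)"
```

```text
side 254 [[-126.0, 72.0, 156.0], [-109.0, 89.0, 200.0], [-91.0, 121.0, 242.0]]
155 21 x -123.1 y 74.0 117.0
170 38 x -120.0 y 73.0 122.0
185 40 x -113.9 y 70.0 130.0
200 38 x -108.5 y 76.0 127.0
215 38 x -104.0 y 67.0 118.0
230 41 x -98.6 y 69.0 118.0
245 18 x -94.4 y 72.0 123.0
t 33.15 spin 0.01 then units [0.49 1.41 3.73] az -175.59 j7 [0.3  1.54 0.84] F [-0.2 -0.   0.2] w 0.797
```

Call:
carry_out --rows "0.09 0 0.9 0 0.6;0.09 0 0.9 0 0.6;0.09 0 0.9 0 0.6;0.09 0 0.9 0 0.6;0 0 0 0 0.6;0 0.7 0 0 0.6;0 0.7 0 0 0.6;0 0.6 0 0 0.6;0 0.5 0 0 0.6;0 0.3 0 0 0.6;0 0 0 0 0.6"

```text
time: 34.52
tool_pos: [0.4356, 0.3283, 0.2888]
ee_rot: [-0.48, -0.519, 0.519, 0.48]
force: [0.3, 0.0, 0.9]
grip_width: 0.797
```

```bash
python3 -c "
from h import *
lean()
go(ch(-96,97,288),0,184.36)"
```

```text
side 263 [[-127.0, 59.0, 156.0], [-110.0, 95.0, 203.0], [-90.0, 137.0, 261.0]]
155 20 x -123.8 y 75.0 118.0
170 39 x -119.7 y 77.0 120.0
185 40 x -114.6 y 70.0 125.0
200 37 x -110.3 y 69.0 124.0
215 41 x -104.7 y 70.0 133.0
230 38 x -100.2 y 57.0 136.0
245 26 x -100.0 y 57.0 138.0
t 34.58 spin 0.01 then units [-0.01  0.05  0.  ] az -175.59 j7 [0.2  1.31 0.77] F [-0.4  0.4  0.3] w 0.798
```

Call:
carry_out --rows "0 0 0 0 -1;0 0 0 0 -1;0 0 0 0 -1;0 0 0 0 -1;0 0 0 0 -1" --squeeze 40

```text
time: 35.2
tool_pos: [0.436, 0.3287, 0.2898]
ee_rot: [0.481, 0.519, -0.518, -0.48]
force: [0.4, 0.5, 5.2]
grip_width: 0.531
```

Call:
carry_out --rows "0 -0.4 0 0 -1;0 -0.6 0 0 -1;0 -0.8 0 0 -1;0 -0.8 0 0 -1;0 -0.8 0 0 -1;0 0 0 0 -1"

```text
time: 35.95
tool_pos: [0.4358, 0.329, 0.3934]
ee_rot: [0.481, 0.52, -0.518, -0.48]
force: [0.3, 0.7, -2.7]
grip_width: 0.533
```

```bash
python3 -c "
from h import *
tilt('side');tilt('top')
go(ch(60,86,390),0,184.36)"
```

```text
side N 227 tool z range [-2. 30.] tool y(down) range [-21.  67.] slope deg 69.0
no plate 0
t 36.05 spin 0.01 then units [-0.37  0.03 -5.2 ] az -175.59 j7 [0.16 1.51 0.8 ] F [ 0.7  0.2 -2.6] w 0.53
```

The plate is regripped at about 70° tilt. I'll carry it high (lower end z≈0.25) over the slot.

Call:
carry_out --rows "-0.05 0 -0.87 0 -1;-0.05 0 -0.87 0 -1;-0.05 0 -0.87 0 -1;-0.05 0 -0.87 0 -1;-0.06 0 -0.87 0 -1;-0.06 0 -0.87 0 -1;-0.05 0 -0.88 0 -1;0 0.8 0 0 -1;0 0.8 0 0 -1;0 0.8 0 0 -1;0 0.6 0 0 -1;0 0 0 0 -1"

```text
time: 37.55
tool_pos: [0.6186, 0.3308, 0.2991]
ee_rot: [-0.48, -0.518, 0.52, 0.481]
force: [0.7, -0.5, -1.6]
grip_width: 0.535
```

```bash
python3 -c "
from h import *
tilt('side');tilt('top')
go(ch(65,86,230),0,184.36)
s=snap('side');u,v=map(int,proj(s,ch(60,85,170)));print(u,v)
cv2.imwrite('pics/s7.png',cv2.resize(s['image'][v-50:v+50,u-60:u+60,::-1],None,fx=6,fy=6,interpolation=cv2.INTER_CUBIC))"
```

```text
side N 225 tool z range [-2. 30.] tool y(down) range [-30.  68.] slope deg 67.9
no plate 0
t 37.65 spin 0.01 then units [-0.01  2.39  0.74] az -175.59 j7 [0.4  1.48 0.87] F [-0.6  1.2 -1.7] w 0.531
303 205
```

View pics/s7.png

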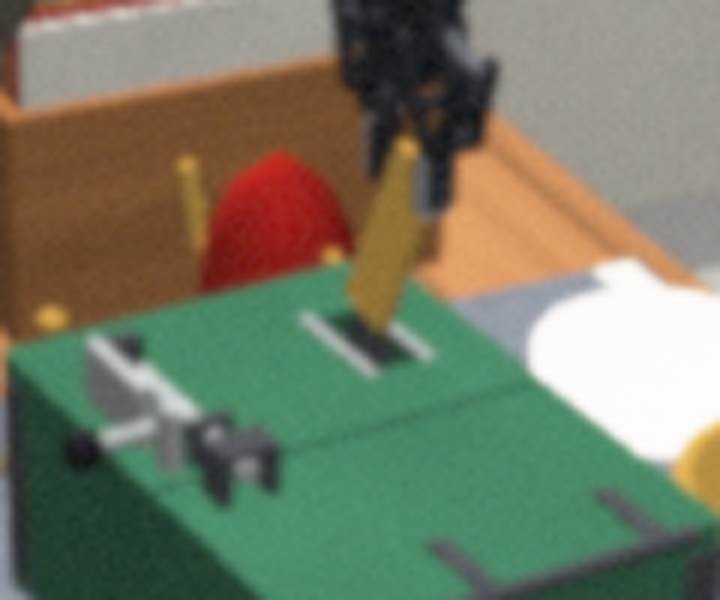

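The plate's lower end is right above the slot at (370,330) in the crop. I'll lower it along its tilt.

Call:
carry_out --rows "0 0.25 0.08 0 -1;0 0.25 0.08 0 -1;0 0.25 0.08 0 -1;0 0.25 0.08 0 -1;0 0.25 0.08 0 -1;0 0 0 0 -1"

```text
time: 38.45
tool_pos: [0.6066, 0.3303, 0.2629]
ee_rot: [-0.48, -0.518, 0.519, 0.48]
force: [-0.1, -0.3, -2.5]
grip_width: 0.534
```

Call:
carry_out --rows "0 0.25 0.07 0 -1;0 0.25 0.07 0 -1;0 0.25 0.07 0 -1;0 0.25 0.07 0 -1;0 0.15 0.06 0 -1;0 0 0 0 -1"

```text
time: 39.2
tool_pos: [0.5966, 0.3296, 0.2288]
ee_rot: [-0.48, -0.519, 0.519, 0.48]
force: [0.2, 0.2, -2.0]
grip_width: 0.533
```

Call:
carry_out --rows "0 0 0 0 0.4;0 0 0 0 0.4;0 0 0 0 0.4;0 0 0 0 0.4;0 -1 0 0 0.4;0 -1 0 0 0.4;0 -1 0 0 0.4;0 -1 0 0 0.4"

```text
time: 40.2
tool_pos: [0.5968, 0.3297, 0.3503]
ee_rot: [0.48, 0.519, -0.519, -0.48]
force: [0.1, -0.2, 0.7]
grip_width: 0.696
```

```bash
python3 -c "
from h import *
s=snap('side');t=snap('top');C=toch(cloud(s))
m=(cv2.inRange(cv2.cvtColor(s['image'],cv2.COLOR_RGB2HSV),(10,90,50),(30,255,255))>0)&(np.abs(C[...,0]-60)<40)&(np.abs(C[...,1]-85)<40)&(C[...,2]>120)&(C[...,2]<260);print('brass at slot',m.sum())
P=plates(t)
for p in P: print(np.round(p,4))
"
```

```text
brass at slot 0
[ 0.4059 -0.352   0.0935  0.0456 28.4038]
[ 4.33700e-01 -2.47600e-01  9.40000e-02  4.45000e-02 -4.97175e+01]
[ 5.59600e-01 -3.87200e-01  9.33000e-02  4.56000e-02  5.06423e+01]
[ 0.574  -0.1145  0.0928  0.0452 20.0784]
```

Plate 1 is in. One other plate was knocked aside, as announced, and now lies at (0.406,-0.352). Next is plate (0.574,-0.1145).

```bash
python3 -c "
from h import *
plan((.574,-.1145,0,0,20.08),z=.30)"
```

```text
grip at [ 0.54394515 -0.12548662] end az -159.92
t 40.3 spin -2.61 then units [-13.67   1.77   6.89] az -175.6 j7 [0.37 1.55 0.86] F [-0.5  0.3  0.1] w 0.701
```

Call:
carry_out --rows "0 0 0 -0.87 0.6;0 0 0 -0.87 0.6;0 0 0 -0.87 0.6;-0.976 0 0.492 0 0.6;-0.976 0 0.492 0 0.6;-0.976 0 0.492 0 0.6;-0.976 0 0.492 0 0.6;-0.976 0 0.492 0 0.6;-0.976 0 0.492 0 0.6;-0.976 0 0.492 0 0.6;-0.976 0 0.492 0 0.6;-0.976 0 0.492 0 0.6;-0.976 0 0.492 0 0.6;-0.976 0 0.492 0 0.6;-0.976 0 0.492 0 0.6;-0.976 0 0.492 0 0.6;-0.976 0 0.492 0 0.6;0 0.9 0 0 0.6;0 0.9 0 0 0.6;0 0.9 0 0 0.6"

```text
time: 42.8
tool_pos: [0.5431, -0.1263, 0.2669]
ee_rot: [-0.405, -0.579, 0.579, 0.405]
force: [-0.6, 0.1, 0.2]
grip_width: 0.801
```

Call:
carry_out --rows "0 0.9 0 0 0.6;0 0.9 0 0 0.6;0 0.9 0 0 0.6;0 0 0 0 0.6"

```text
time: 43.3
tool_pos: [0.5421, -0.1261, 0.1852]
ee_rot: [-0.404, -0.579, 0.58, 0.407]
force: [-0.2, 0.2, 0.1]
grip_width: 0.802
```

```bash
python3 -c "
from h import *
t=snap('side')
for p in plates(t): print(np.round(p,4))
plan((.574,-.1145,0,0,20.08),z=.0735)"
```

```text
[ 0.4042 -0.3593  0.0944  0.0448 28.3998]
[ 5.58200e-01 -3.94700e-01  9.67000e-02  4.31000e-02  5.02759e+01]
[ 4.31800e-01 -2.55100e-01  9.19000e-02  4.81000e-02 -4.93943e+01]
[ 0.5724 -0.1221  0.0959  0.0458 20.3923]
[ 0.7232 -0.0878  0.1075  0.0579 52.8026]
grip at [ 0.54394515 -0.12548662] end az -159.92
t 43.35 spin -0.0 then units [ 0.01  3.78 -0.04] az -159.92 j7 [0.25 1.12 1.88] F [ 0.6 -0.4  1.1] w 0.803
```

Call:
carry_out --rows "0 0.9 0 0 0.6;0 0.9 0 0 0.6;0 0.8 0 0 0.6;0 0.6 0 0 0.6;0 0.4 0 0 0.6;0 0.1 0 0 0.6;0 0 0 0 -1;0 0 0 0 -1;0 0 0 0 -1;0 0 0 0 -1" --squeeze 20

```text
time: 44.6
tool_pos: [0.5439, -0.1264, 0.0771]
ee_rot: [0.406, 0.58, -0.579, -0.405]
force: [-1.6, 0.3, 6.7]
grip_width: 0.528
```

Call:
carry_out --rows "0 -0.7 0 0 -1;0 -0.8 0 0 -1;0 -0.9 0 0 -1;0 -0.9 0 0 -1;0 -0.9 0 0 -1;0 -0.9 0 0 -1;0 -0.9 0 0.87 -1;0 -0.9 0 0.87 -1;0 -0.6 0 0.87 -1;0 0 0 0 -1"

```text
time: 45.85
tool_pos: [0.5437, -0.1259, 0.3033]
ee_rot: [0.481, 0.52, -0.519, -0.479]
force: [-0.8, -0.0, -2.0]
grip_width: 0.526
```

```bash
python3 -c "
from h import *
tilt('side')
go([*ch(-120-95,105,0)[:2],.138],0,184.36)"
```

```text
side N 148 tool z range [-79.  -5.] tool y(down) range [-17.   4.] slope deg -6.5
t 45.9 spin 0.03 then units [15.64  5.46  6.4 ] az -175.46 j7 [0.16 1.33 1.68] F [-0.6 -0.2 -2.4] w 0.53
```

Call:
carry_out --rows "0.9775 0 0.4 0 -1;0.9775 0 0.4 0 -1;0.9775 0 0.4 0 -1;0.9775 0 0.4 0 -1;0.9775 0 0.4 0 -1;0.9775 0 0.4 0 -1;0.9775 0 0.4 0 -1;0.9775 0 0.4 0 -1;0.9775 0 0.4 0 -1;0.9775 0 0.4 0 -1;0.9775 0 0.4 0 -1;0.9775 0 0.4 0 -1;0.9775 0 0.4 0 -1;0.9775 0 0.4 0 -1;0.9775 0 0.4 0 -1;0.9775 0 0.4 0 -1;0 0.9 0 0 -1;0 0.9 0 0 -1;0 0.9 0 0 -1;0 0.9 0 0 -1"

```text
time: 48.4
tool_pos: [0.3153, 0.3263, 0.1916]
ee_rot: [-0.48, -0.519, 0.52, 0.48]
force: [0.9, 0.4, -1.7]
grip_width: 0.527
```

Call:
carry_out --rows "0 0.9 0 0 -1;0 0.9 0 0 -1;0 0 -0.2 0 -1;0 0 -0.2 0 -1;0 0 -0.1 0 -1;0 0 0 0 -1"

```text
time: 49.15
tool_pos: [0.3312, 0.3282, 0.1398]
ee_rot: [0.481, 0.519, -0.519, -0.48]
force: [-0.5, 0.1, -1.9]
grip_width: 0.525
```

Call:
carry_out --rows "0 0 -0.1 0 -1;0 0 -0.1 0 -1;0 0 0 0 -1"

```text
time: 49.52
tool_pos: [0.3331, 0.3271, 0.1378]
ee_rot: [-0.479, -0.516, 0.522, 0.48]
force: [-17.2, -6.4, 2.1]
grip_width: 0.529
```

Call:
carry_out --rows "0 -0.17 0 0 -1;0 -0.17 -0.02 0 -1;0 -0.17 -0.02 0 -1;0 -0.2 -0.05 0 -1;0 -0.2 -0.08 0 -1;0 -0.2 -0.09 0 -1;0 -0.2 -0.11 0 -1;0 -0.2 -0.13 0 -1;0 -0.2 -0.15 0 -1;0 0 0 0 -1"

```text
time: 50.78
tool_pos: [0.3571, 0.3302, 0.1911]
ee_rot: [0.481, 0.519, -0.518, -0.48]
force: [-1.1, 0.9, -2.0]
grip_width: 0.52
```

Call:
carry_out --rows "0 -0.16 -0.18 0 -1;0 -0.16 -0.18 0 -1;0 -0.14 -0.19 0 -1;0 -0.12 -0.2 0 -1;0 -0.1 -0.2 0 -1;0 -0.05 -0.2 0 -1;0 0 0 0 -1"

```text
time: 51.65
tool_pos: [0.3911, 0.3326, 0.2123]
ee_rot: [0.48, 0.519, -0.519, -0.481]
force: [-0.1, -0.0, -1.1]
grip_width: 0.51
```

```bash
python3 -c "
from h import *
tilt('side');tilt('top')"
```

```text
side N 116 tool z range [-22.  23.] tool y(down) range [-11.  73.] slope deg -63.8
no plate 0
```

Call:
carry_out --rows "0 0 0.5 0 -1;0 -0.8 0 0 -1;0 -0.9 0 0 -1;0 -0.9 0 0 -1;0 -0.9 0 0 -1;0 -0.9 0 0 -1;0 -0.9 0 0 -1;0 0 0 0 -1" --squeeze 45

```text
time: 52.75
tool_pos: [0.3749, 0.3323, 0.3726]
ee_rot: [0.481, 0.52, -0.518, -0.48]
force: [0.6, -0.3, -1.1]
grip_width: 0.478
```

```bash
cat >> h.py <<'E'
def prof(n='side'):
    """held plate: tool-z extent per height slice (mm), y measured from 68 mm ahead of TCP"""
    s=snap(n); C=cloud(s); o=r.get_obs(); M=R.from_quat(o['ee_rot']).as_matrix(); g=o['tool_pos']+M[:,1]*.068
    Q=(C-g)@M*1000
    m=(cv2.inRange(cv2.cvtColor(s['image'],cv2.COLOR_RGB2HSV),(10,90,50),(30,255,255))>0)&(np.abs(Q[...,0])<38)&(np.abs(Q[...,2])<90)&(np.abs(Q[...,1]-20)<80)
    q=Q[m]; print(n,len(q),'y',np.percentile(q[:,1],[1,99]).round(0))
    for a in range(-20,85,12):
        k=q[np.abs(q[:,1]-a)<6]
        if len(k)>3: print(a,len(k),'z',np.percentile(k[:,2],[5,50,95]).round(0),'x',np.percentile(k[:,0],[5,50,95]).round(0))
E
python3 -c "
from h import *
prof('side');prof('top')
go(ch(60,86,370),0,184.36)"
```

```text
side 178 y [-42.  73.]
-20 6 z [14. 17. 21.] x [-29.  18.  24.]
-8 42 z [ 6. 19. 25.] x [-26.  -2.  22.]
4 27 z [ 1. 16. 22.] x [-29. -19.  21.]
16 21 z [ 1.  9. 16.] x [-30. -21.   9.]
28 19 z [-5.  3.  9.] x [-29. -22.   7.]
40 14 z [-11.  -5.   0.] x [-28. -23.  17.]
52 19 z [-20. -11.  -5.] x [-29. -23.   2.]
64 21 z [-27. -18. -13.] x [-30. -21.   4.]
76 4 z [-23. -21. -21.] x [-23.  -7.  13.]
top 49 y [-44.  72.]
-8 11 z [13. 15. 19.] x [-22. -20. -15.]
52 9 z [-23. -20. -20.] x [-14.  -6.  -0.]
64 24 z [-28. -26. -23.] x [-18.  -3.   5.]
t 52.85 spin 0.01 then units [-0.62  0.02 -7.21] az -175.57 j7 [0.15 1.46 0.73] F [-0.5 -0.5 -2.3] w 0.478
```

Call:
carry_out --rows "-0.02 0 -0.3 0 -1;-0.05 0 -0.5 0 -1;-0.05 0 -0.65 0 -1;-0.05 0 -0.65 0 -1;-0.05 0 -0.65 0 -1;-0.05 0 -0.65 0 -1;-0.05 0 -0.65 0 -1;-0.05 0 -0.65 0 -1;-0.05 0 -0.65 0 -1;-0.05 0 -0.6 0 -1;-0.03 0 -0.46 0 -1;0 0 0 0 -1"

```text
time: 54.35
tool_pos: [0.5694, 0.3311, 0.3701]
ee_rot: [-0.48, -0.518, 0.519, 0.481]
force: [0.1, -0.6, -2.0]
grip_width: 0.481
```

```bash
python3 -c "
from h import *
prof('side');prof('top')
go(ch(36,86,303),0,184.36)"
```

```text
side 191 y [-14.  75.]
-8 39 z [ 3. 18. 24.] x [-28.  -5.  16.]
4 33 z [-3. 18. 23.] x [-29. -13.  20.]
16 22 z [ 4. 12. 16.] x [-29. -19.  15.]
28 20 z [-2.  5.  9.] x [-29. -23.  16.]
40 22 z [-12.  -2.   4.] x [-31. -19.  13.]
52 23 z [-15.  -9.  -5.] x [-28. -19.  11.]
64 21 z [-24. -18. -13.] x [-31. -20.  20.]
76 9 z [-24. -21. -19.] x [-25. -19.   4.]Traceback (most recent call last):
  File "<string>", line 3, in <module>
    prof('side');prof('top')
                 ~~~~^^^^^^^
  File "h.py", line 70, in prof
    q=Q[m]; print(n,len(q),'y',np.percentile(q[:,1],[1,99]).round(0))
                               ~~~~~~~~~~~~~^^^^^^^^^^^^^^^
    return _quantile_unchecked(
        a, q, axis, out, overwrite_input, method, keepdims, weights)
    return _ureduce(a,
                    func=_quantile_ureduce_func,
    ...<5 lines>...
                    overwrite_input=overwrite_input,
                    method=method)
    r = func(a, **kwargs)
    result = _quantile(arr,
                       quantiles=q,
    ...<2 lines>...
                       out=out,
                       weights=wgt)
    slices_having_nans = np.isnan(arr[-1, ...])
                                  ~~~^^^^^^^^^
IndexError: index -1 is out of bounds for axis 0 with size 0
```

Call:
carry_out --rows "0 0.5 0 0 -1;0 0.6 0 0 -1;0 0.6 0 0 -1;0 0.5 0 0 -1;0 0 0 0 -1"

```text
time: 55.08
tool_pos: [0.5684, 0.3308, 0.3037]
ee_rot: [-0.48, -0.518, 0.52, 0.481]
force: [0.1, 0.9, -2.0]
grip_width: 0.482
```

```bash
python3 -c "
from h import *
prof('side')
go(ch(69,89,232),0,184.36)"
```

```text
side 149 y [-45.  81.]
-8 30 z [10. 20. 26.] x [-27.  -5.  18.]
4 26 z [ 2. 16. 25.] x [-28. -15.  19.]
16 19 z [ 8. 13. 18.] x [-31. -23.  -2.]
28 18 z [-2.  5. 10.] x [-31. -21.  -3.]
40 19 z [-7.  1.  4.] x [-28. -22.   8.]
52 13 z [-16.  -9.  -3.] x [-32. -24. -10.]
64 11 z [-18. -12.  -8.] x [-29. -24. -13.]
76 6 z [-22. -21. -15.] x [-26. -25. -14.]
t 55.12 spin 0.01 then units [-0.02  2.43 -1.07] az -175.59 j7 [0.49 1.48 0.75] F [-0.4  0.1 -1.1] w 0.48
```

Call:
carry_out --rows "0 0.25 -0.11 0 -1;0 0.25 -0.12 0 -1;0 0.25 -0.11 0 -1;0 0.25 -0.12 0 -1;0 0.25 -0.11 0 -1;0 0 0 0 -1"

```text
time: 55.88
tool_pos: [0.5857, 0.3323, 0.267]
ee_rot: [-0.48, -0.518, 0.519, 0.481]
force: [-0.3, 0.1, -2.5]
grip_width: 0.482
```

Call:
carry_out --rows "0 0.25 -0.11 0 -1;0 0.25 -0.12 0 -1;0 0.25 -0.11 0 -1;0 0.25 -0.12 0 -1;0 0.15 -0.07 0 -1;0 0 0 0 -1"

```text
time: 56.62
tool_pos: [0.6015, 0.3337, 0.2329]
ee_rot: [-0.48, -0.519, 0.519, 0.48]
force: [0.9, -0.1, -0.8]
grip_width: 0.48
```

Call:
carry_out --rows "0 0 0 0 0.4;0 0 0 0 0.4;0 0 0 0 0.4;0 0 0 0 0.4;0 -1 0 0 0.6;0 -1 0 0 0.6;0 -1 0 0 0.6;0 -1 0 0 0.6"

```text
time: 57.62
tool_pos: [0.6014, 0.3338, 0.3545]
ee_rot: [0.48, 0.519, -0.519, -0.48]
force: [0.8, -0.0, -0.4]
grip_width: 0.797
```

```bash
cat >> h.py <<'E'
def chk():
    s=snap('side');t=snap('top');C=toch(cloud(s))
    m=(cv2.inRange(cv2.cvtColor(s['image'],cv2.COLOR_RGB2HSV),(10,90,50),(30,255,255))>0)&(np.abs(C[...,0]-60)<40)&(np.abs(C[...,1]-85)<40)&(C[...,2]>120)&(C[...,2]<260);print('brass at slot',m.sum())
    P=plates(t)
    for p in P: print(np.round(p,4))
E
python3 -c "
from h import *
chk()
plan((.4337,-.2476,0,0,-49.7),z=.30)"
```

```text
brass at slot 0
[ 0.4058 -0.3518  0.0934  0.0455 28.6859]
[ 4.33600e-01 -2.47500e-01  9.37000e-02  4.44000e-02 -4.98946e+01]
[ 5.59600e-01 -3.87200e-01  9.33000e-02  4.56000e-02  5.06423e+01]
grip at [ 0.41300273 -0.22319461] end az -229.70000000000002
t 57.73 spin 9.02 then units [-16.82   1.91 -10.11] az -175.6 j7 [0.51 1.6  0.79] F [-0.3  0.7  0.6] w 0.802
```

Two plates are in. Next is plate (0.4336,-0.2475).

Call:
carry_out --rows "0 0 0 1 0.6;0 0 0 1 0.6;0 0 0 1 0.6;0 0 0 1 0.6;0 0 0 1 0.6;0 0 0 1 0.6;0 0 0 1 0.6;0 0 0 1 0.6;0 0 0 1.0 0.6;-0.934 0 -0.562 0 0.6;-0.934 0 -0.562 0 0.6;-0.934 0 -0.562 0 0.6;-0.934 0 -0.562 0 0.6;-0.934 0 -0.562 0 0.6;-0.934 0 -0.562 0 0.6;-0.934 0 -0.562 0 0.6;-0.934 0 -0.562 0 0.6;-0.934 0 -0.562 0 0.6;-0.934 0 -0.562 0 0.6;-0.934 0 -0.562 0 0.6"

```text
time: 60.22
tool_pos: [0.4863, -0.0083, 0.353]
ee_rot: [0.664, 0.244, -0.244, -0.664]
force: [0.2, 0.5, -0.7]
grip_width: 0.803
```

Call:
carry_out --rows "-0.934 0 -0.562 0 0.6;-0.934 0 -0.562 0 0.6;-0.934 0 -0.562 0 0.6;-0.934 0 -0.562 0 0.6;-0.934 0 -0.562 0 0.6;-0.934 0 -0.562 0 0.6;-0.934 0 -0.562 0 0.6;0 0.9 0 0 0.6;0 0.9 0 0 0.6;0 0.9 0 0 0.6;0 0.9 0 0 0.6;0 0.9 0 0 0.6;0 0.9 0 0 0.6;0 0 0 0 0.6"

```text
time: 61.98
tool_pos: [0.413, -0.2236, 0.1896]
ee_rot: [-0.662, -0.243, 0.245, 0.665]
force: [-0.1, 0.1, 1.2]
grip_width: 0.793
```

```bash
python3 -c "
from h import *
plan((.4337,-.2476,0,0,-49.8),z=.0735)
s=snap('side')
for p in plates(s): print(np.round(p,4))"
```

```text
grip at [ 0.41304535 -0.22315853] end az 130.20000000000002
t 61.98 spin 0.04 then units [0.01 3.87 0.01] az 130.42 j7 [0.08 1.06 1.04] F [-0.1  0.1  1.2] w 0.793
[ 0.4043 -0.3593  0.0943  0.0448 28.3998]
[ 5.58100e-01 -3.94800e-01  9.70000e-02  4.31000e-02  5.02933e+01]
[ 4.32300e-01 -2.55300e-01  9.29000e-02  4.76000e-02 -4.97437e+01]
[ 0.7238 -0.087   0.1094  0.0579 52.8026]
```

Call:
carry_out --rows "0 0.9 0 0 0.6;0 0.9 0 0 0.6;0 0.9 0 0 0.6;0 0.6 0 0 0.6;0 0.4 0 0 0.6;0 0.15 0 0 0.6;0 0 0 0 -1;0 0 0 0 -1;0 0 0 0 -1;0 0 0 0 -1" --squeeze 25

```text
time: 63.28
tool_pos: [0.4145, -0.2244, 0.0766]
ee_rot: [0.664, 0.244, -0.244, -0.663]
force: [-2.1, 1.0, 7.4]
grip_width: 0.524
```

Call:
carry_out --rows "0 -0.7 0 0 -1;0 -0.8 0 0 -1;0 -0.9 0 0 -1;0 -0.9 0 0 -1;0 -0.9 0 -1 -1;0 -0.9 0 -1 -1;0 -0.9 0 -1 -1;0 -0.9 0 -1 -1;0 -0.6 0 -1 -1;0 0 0 -1 -1;0 0 0 -1 -1;0 0 0 -1 -1;0 0 0 -1 -1;0 0 0 0 -1"

```text
time: 65.03
tool_pos: [0.414, -0.2241, 0.3008]
ee_rot: [-0.481, -0.519, 0.519, 0.481]
force: [0.4, 0.1, -1.0]
grip_width: 0.522
```

```bash
python3 -c "
from h import *
tilt('side')
go([*ch(-120-92,105,0)[:2],.138],0,184.36)"
```

```text
side N 176 tool z range [-77. -10.] tool y(down) range [-10.   5.] slope deg -4.5
t 65.08 spin -0.01 then units [18.57  5.43  1.75] az -175.72 j7 [0.01 1.29 2.04] F [-0.3 -0.3 -2. ] w 0.524
```

Call:
carry_out --rows "0.977 0 -0.1 0 -1;0.977 0 -0.1 0 -1;0.977 0 -0.1 0 -1;0.977 0 -0.1 0 -1;0.977 0 -0.1 0 -1;0.977 0 -0.1 0 -1;0.977 0 -0.1 0 -1;0.977 0 -0.1 0 -1;0.977 0 -0.1 0 -1;0.977 0 -0.1 0 -1;0.977 0 0.3 0 -1;0.977 0 0.3 0 -1;0.977 0 0.3 0 -1;0.977 0 0.3 0 -1;0.977 0 0.3 0 -1;0.977 0 0.3 0 -1;0.977 0 0.3 0 -1;0.977 0 0.3 0 -1;0.977 0 0.35 0 -1;0 0 0 0 -1"

```text
time: 67.58
tool_pos: [0.3176, 0.3288, 0.301]
ee_rot: [0.479, 0.519, -0.519, -0.481]
force: [0.3, 0.1, -1.2]
grip_width: 0.521
```

Call:
carry_out --rows "0 0.9 0 0 -1;0 0.9 0 0 -1;0 0.9 0 0 -1;0 0.9 0 0 -1;0 0.9 0 0 -1;0 0.9 0 0 -1;0 0 -0.2 0 -1;0 0 -0.2 0 -1;0 0 0 0 -1"

```text
time: 68.7
tool_pos: [0.3321, 0.3281, 0.1399]
ee_rot: [0.481, 0.519, -0.518, -0.481]
force: [0.2, -0.7, -3.2]
grip_width: 0.523
```

Call:
carry_out --rows "0 0 -0.1 0 -1;0 0 0 0 -1"

```text
time: 68.95
tool_pos: [0.3332, 0.3281, 0.139]
ee_rot: [-0.48, -0.519, 0.519, 0.48]
force: [-4.7, 0.7, -1.1]
grip_width: 0.524
```

Call:
carry_out --rows "0 0 -0.08 0 -1;0 0 0 0 -1;0 -0.17 0 0 -1;0 -0.17 -0.02 0 -1;0 -0.17 -0.02 0 -1;0 -0.2 -0.05 0 -1;0 -0.2 -0.07 0 -1;0 -0.2 -0.09 0 -1;0 -0.2 -0.1 0 -1;0 -0.2 -0.12 0 -1;0 -0.2 -0.14 0 -1;0 0 0 0 -1"

```text
time: 70.45
tool_pos: [0.3552, 0.3298, 0.1906]
ee_rot: [0.481, 0.519, -0.518, -0.481]
force: [-0.9, -0.9, -2.0]
grip_width: 0.515
```

Call:
carry_out --rows "0 -0.16 -0.13 0 -1;0 -0.16 -0.14 0 -1;0 -0.15 -0.15 0 -1;0 -0.13 -0.16 0 -1;0 -0.12 -0.17 0 -1;0 0 0 0 -1"

```text
time: 71.2
tool_pos: [0.3775, 0.3315, 0.212]
ee_rot: [0.48, 0.519, -0.519, -0.481]
force: [-0.2, 0.0, -1.3]
grip_width: 0.508
```

```bash
python3 -c "
from h import *
prof('side')"
```

```text
side 122 y [-52.  76.]
-20 6 z [ 9. 12. 22.] x [-16.  21.  35.]
-8 28 z [ 9. 19. 26.] x [-26.  -2.  23.]
4 11 z [ 4. 10. 17.] x [-29. -16.  28.]
16 9 z [-1.  4. 11.] x [-32. -25. -20.]
28 9 z [-7. -2.  2.] x [-28. -25. -19.]
40 12 z [-14. -10.  -2.] x [-31. -26. -18.]
52 10 z [-26. -18. -10.] x [-27. -24.  12.]
64 20 z [-35. -31. -23.] x [-27.  -9.  29.]
76 6 z [-37. -33. -27.] x [-25. -19. -15.]
```

Call:
carry_out --rows "0 -0.08 -0.14 0 -1;0 -0.07 -0.14 0 -1;0 -0.06 -0.14 0 -1;0 0 0 0 -1;0 0 0.5 0 -1;0 -0.8 0 0 -1;0 -0.9 0 0 -1;0 -0.9 0 0 -1;0 -0.9 0 0 -1;0 -0.9 0 0 -1;0 -0.7 0 0 -1;0 0 0 0 -1" --squeeze 40

```text
time: 72.75
tool_pos: [0.3741, 0.3319, 0.3718]
ee_rot: [0.481, 0.52, -0.518, -0.48]
force: [0.7, 0.2, -1.5]
grip_width: 0.497
```

```bash
python3 -c "
from h import *
prof('side')
go(ch(36,88,370),0,184.36)"
```

```text
side 131 y [-45.  64.]
-8 39 z [11. 19. 27.] x [-26.  -8.  22.]
4 24 z [ 2. 14. 23.] x [-30. -20.  24.]
16 11 z [-2.  3. 10.] x [-27. -21. -19.]
28 15 z [-15.  -8.   1.] x [-29. -24. -20.]
40 15 z [-24. -18. -10.] x [-27. -23. -17.]
52 11 z [-35. -28. -21.] x [-29. -23. -19.]
64 10 z [-41. -36. -31.] x [-28. -23. -20.]
t 72.8 spin 0.01 then units [-0.56  0.02 -6.44] az -175.58 j7 [0.2  1.46 0.69] F [ 0.7 -0.5 -2.7] w 0.499
```

Call:
carry_out --rows "-0.03 0 -0.3 0 -1;-0.06 0 -0.5 0 -1;-0.06 0 -0.65 0 -1;-0.06 0 -0.65 0 -1;-0.06 0 -0.65 0 -1;-0.06 0 -0.65 0 -1;-0.06 0 -0.65 0 -1;-0.06 0 -0.65 0 -1;-0.06 0 -0.65 0 -1;-0.05 0 -0.49 0 -1;0 0.4 0 0 -1;0 0.6 0 0 -1;0 0.6 0 0 -1;0 0.5 0 0 -1;0 0.2 0 0 -1;0 0 0 0 -1"

```text
time: 74.8
tool_pos: [0.5506, 0.3279, 0.3019]
ee_rot: [-0.48, -0.519, 0.519, 0.48]
force: [-0.6, -0.7, -1.3]
grip_width: 0.493
```

```bash
python3 -c "
from h import *
prof('side')
go(ch(64,88,232),0,184.36)
s=snap('side');u,v=map(int,proj(s,ch(60,85,170)))
cv2.imwrite('pics/s8.png',cv2.resize(s['image'][v-50:v+50,u-60:u+60,::-1],None,fx=5,fy=5,interpolation=cv2.INTER_CUBIC))"
```

```text
side 108 y [-45.  65.]
-8 33 z [ 9. 20. 27.] x [-26.  -8.  21.]
4 20 z [ 4. 15. 24.] x [-29. -18.  19.]
16 10 z [-4.  6. 12.] x [-33. -25. -21.]
28 13 z [-11.  -5.   3.] x [-30. -23. -17.]
40 8 z [-19. -13.  -7.] x [-29. -27. -22.]
52 9 z [-31. -26. -18.] x [-27. -25. -21.]
64 7 z [-36. -35. -27.] x [-25. -23. -17.]
t 74.85 spin 0.01 then units [-0.    2.35 -1.51] az -175.59 j7 [0.53 1.48 0.71] F [ 0.  -1.6 -2. ] w 0.499
```

View pics/s8.png

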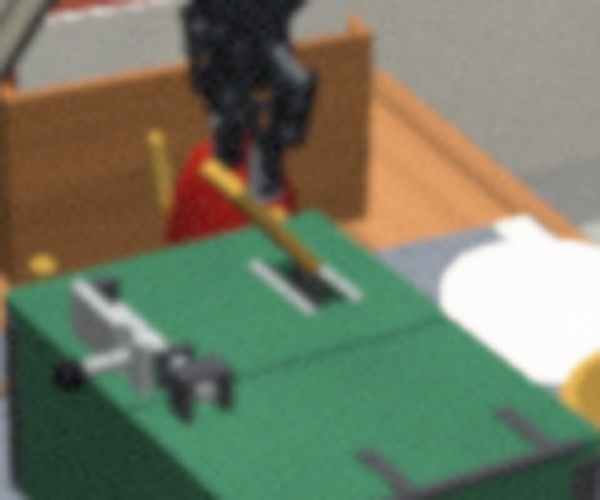

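The plate's lower end is over the slot at (318,270). I'll lower it along the tilt.

Call:
carry_out --rows "0 0.25 -0.15 0 -1;0 0.25 -0.16 0 -1;0 0.25 -0.16 0 -1;0 0.25 -0.17 0 -1;0 0.25 -0.17 0 -1;0 0 0 0 -1"

```text
time: 75.65
tool_pos: [0.5751, 0.3296, 0.2637]
ee_rot: [-0.48, -0.518, 0.519, 0.481]
force: [-0.3, 0.5, -1.5]
grip_width: 0.497
```

Call:
carry_out --rows "0 0.25 -0.17 0 -1;0 0.25 -0.17 0 -1;0 0.25 -0.17 0 -1;0 0.2 -0.14 0 -1;0 0.15 -0.1 0 -1;0 0 0 0 -1"

```text
time: 76.4
tool_pos: [0.5974, 0.3315, 0.2312]
ee_rot: [-0.48, -0.519, 0.519, 0.48]
force: [0.3, 0.7, -1.9]
grip_width: 0.495
```

Call:
carry_out --rows "0 0 0 0 0.4;0 0 0 0 0.4;0 0 0 0 0.4;0 0 0 0 0.4;0 -1 0 0 0.6;0 -1 0 0 0.6;0 -1 0 0 0.6;0 -1 0 0 0.6"

```text
time: 77.4
tool_pos: [0.5972, 0.3316, 0.3527]
ee_rot: [0.48, 0.519, -0.519, -0.48]
force: [1.3, 0.3, 0.7]
grip_width: 0.799
```

```bash
python3 -c "
from h import *
chk()
go([.5,0,.35],0,28.7);plan((.4058,-.3518,0,0,28.7),z=.30); plan((.5596,-.3872,0,0,50.64),z=.3)"
```

```text
brass at slot 0
[ 0.406  -0.3521  0.0935  0.0457 28.2799]
[ 5.59600e-01 -3.87200e-01  9.33000e-02  4.56000e-02  5.06423e+01]
t 77.5 spin -4.05 then units [-8.16  0.18  8.17] az -175.6 j7 [0.56 1.61 0.76] F [ 0.1  0.9 -0.5] w 0.8
grip at [ 0.37773132 -0.36716715] end az -151.3
t 77.5 spin -4.05 then units [-16.94   1.84  17.62] az -175.6 j7 [0.56 1.61 0.76] F [ 0.1  0.9 -0.5] w 0.8
grip at [ 0.53930589 -0.41194165] end az -129.36
t 77.5 spin -7.71 then units [-14.24   1.84  20.41] az -175.6 j7 [0.56 1.61 0.76] F [ 0.1  0.9 -0.5] w 0.8
```

Three plates are in. The next two need the other half-turn because of joint 7's range, so I'll turn first.

Call:
carry_out --rows "0 0 0 1 0.6;0 0 0 1 0.6;0 0 0 1 0.6;0 0 0 1 0.6;0 0 0 1 0.6;0 0 0 1 0.6;0 0 0 1 0.6;0 0 0 1 0.6;0 0 0 1 0.6;0 0 0 1 0.6;0 0 0 1 0.6;0 0 0 1 0.6;0 0 0 1 0.6;0 0 0 1 0.6;0 0 0 1 0.6;0 0 0 1 0.6;0 0 0 1 0.6;0 0 0 1 0.6;0 0 0 1 0.6;0 0 0 1 0.6"

```text
time: 80.0
tool_pos: [0.5972, 0.3315, 0.3508]
ee_rot: [0.69, -0.158, 0.158, -0.689]
force: [-0.8, 1.1, 0.4]
grip_width: 0.799
```

Call:
carry_out --rows "0 0 0 1 0.6;0 0 0 1 0.6;0 0 0 0.3 0.6;0 0 0 0 0.6"

```text
time: 80.5
tool_pos: [0.5972, 0.3316, 0.3513]
ee_rot: [0.666, -0.238, 0.238, -0.666]
force: [-0.1, -0.1, -0.0]
grip_width: 0.801
```

```bash
python3 -c "
from h import *
plan((.5596,-.3872,0,0,50.64),z=.2)"
```

```text
grip at [ 0.57989411 -0.36245835] end az 50.63999999999999
t 80.5 spin 0.01 then units [ 14.22   5.04 -18.25] az 50.7 j7 [ 0.31  1.54 -1.44] F [-0.1 -0.1 -0. ] w 0.801
```

Call:
carry_out --rows "0.7485 0 -0.9605 0 0.6;0.7485 0 -0.9605 0 0.6;0.7485 0 -0.9605 0 0.6;0.7485 0 -0.9605 0 0.6;0.7485 0 -0.9605 0 0.6;0.7485 0 -0.9605 0 0.6;0.7485 0 -0.9605 0 0.6;0.7485 0 -0.9605 0 0.6;0.7485 0 -0.9605 0 0.6;0.7485 0 -0.9605 0 0.6;0.7485 0 -0.9605 0 0.6;0.7485 0 -0.9605 0 0.6;0.7485 0 -0.9605 0 0.6;0.7485 0 -0.9605 0 0.6;0.7485 0 -0.9605 0 0.6;0.7485 0 -0.9605 0 0.6;0.7485 0 -0.9605 0 0.6;0.7485 0 -0.9605 0 0.6;0.7485 0 -0.9605 0 0.6;0 0 0 0 0.6"

```text
time: 83.0
tool_pos: [0.5783, -0.3658, 0.3506]
ee_rot: [0.666, -0.24, 0.239, -0.665]
force: [1.3, -0.3, 0.2]
grip_width: 0.803
```

Call:
carry_out --rows "0 0.9 0 0 0.6;0 0.9 0 0 0.6;0 0.9 0 0 0.6;0 0.9 0 0 0.6;0 0.9 0 0 0.6;0 0 0 0 0.6"

```text
time: 83.75
tool_pos: [0.5789, -0.3608, 0.2145]
ee_rot: [-0.666, 0.239, -0.236, 0.666]
force: [0.2, 0.9, 0.6]
grip_width: 0.8
```

```bash
python3 -c "
from h import *
s=snap('side')
for p in plates(s): print(np.round(p,4))
plan((.5596,-.3872,0,0,50.64),z=.0735)"
```

```text
[ 0.404  -0.3594  0.0949  0.0447 28.3998]
[ 5.58000e-01 -3.94900e-01  9.68000e-02  4.31000e-02  5.02759e+01]
grip at [ 0.57989411 -0.36245835] end az 50.640000000000015
t 83.8 spin 0.01 then units [ 0.03  4.77 -0.02] az 50.71 j7 [ 0.21  1.26 -0.33] F [0.1 0.2 0.8] w 0.798
```

Call:
carry_out --rows "0 0.9 0 0 0.6;0 0.9 0 0 0.6;0 0.9 0 0 0.6;0 0.9 0 0 0.6;0 0.6 0 0 0.6;0 0.4 0 0 0.6;0 0.15 0 0 0.6;0 0 0 0 -1;0 0 0 0 -1;0 0 0 0 -1;0 0 0 0 -1;0 -0.7 0 0 -1;0 -0.9 0 0 -1;0 -0.9 0 0 -1;0 -0.9 0 0 -1;0 -0.9 0 0 -1;0 -0.9 0 0 -1;0 -0.9 0 0 -1;0 -0.9 0 0 -1;0 -0.6 0 0 -1" --squeeze 25

```text
time: 86.3
tool_pos: [0.5795, -0.3621, 0.3044]
ee_rot: [0.666, -0.238, 0.239, -0.666]
force: [0.5, -0.8, -1.8]
grip_width: 0.527
```

```bash
python3 -c "
from h import *
tilt()
go([.5,.0,.30],0)
go([*ch(-120-92,105,0)[:2],.138],0,184.36)"
```

```text
side N 528 tool z range [-84.   7.] tool y(down) range [-3.  5.] slope deg -0.9
t 86.35 spin 0.0 then units [-9.73  0.18  7.64] az 50.61 j7 [ 0.19  1.42 -0.31] F [-0.3 -1.1 -0.4] w 0.525
t 86.35 spin 7.71 then units [-23.59   5.62  -6.92] az 50.61 j7 [ 0.19  1.42 -0.31] F [-0.3 -1.1 -0.4] w 0.525
```

Call:
carry_out --rows "-0.973 0 0.764 0 -1;-0.973 0 0.764 0 -1;-0.973 0 0.764 0 -1;-0.973 0 0.764 0 -1;-0.973 0 0.764 0 -1;-0.973 0 0.764 0 -1;-0.973 0 0.764 0 -1;-0.973 0 0.764 0 -1;-0.973 0 0.764 0 -1;-0.973 0 0.764 0 -1;0 0 0 -1 -1;0 0 0 -1 -1;0 0 0 -1 -1;0 0 0 -1 -1;0 0 0 -1 -1;0 0 0 -1 -1;0 0 0 -1 -1;0 0 0 -1 -1;0 0 0 -1 -1;0 0 0 -1 -1"

```text
time: 88.85
tool_pos: [0.499, 0.0001, 0.3017]
ee_rot: [0.695, 0.127, -0.128, -0.695]
force: [0.4, -0.6, -1.1]
grip_width: 0.527
```

Call:
carry_out --rows "0 0 0 -1 -1;0 0 0 -1 -1;0 0 0 -1 -1;0 0 0 -1 -1;0 0 0 -1 -1;0 0 0 -1 -1;0 0 0 -1 -1;0 0 0 -1 -1;0 0 0 -1 -1;0 0 0 -1 -1;0 0 0 -1 -1;0 0 0 -1 -1;0 0 0 -0.29 -1;0 0 0 0 -1"

```text
time: 90.6
tool_pos: [0.4992, 0.0001, 0.3019]
ee_rot: [-0.481, -0.518, 0.518, 0.481]
force: [1.0, 0.0, -1.7]
grip_width: 0.532
```

```bash
python3 -c "
from h import *
tilt()
go([*ch(-120-92,105,0)[:2],.138],0,184.36)"
```

```text
side N 144 tool z range [-76. -13.] tool y(down) range [-7.  5.] slope deg -4.8
t 90.65 spin -0.02 then units [11.34  5.47  5.15] az -175.75 j7 [0.08 1.3  1.49] F [-0.6 -0.  -1.7] w 0.526
```

Call:
carry_out --rows "0.945 0 0.429 0 -1;0.945 0 0.429 0 -1;0.945 0 0.429 0 -1;0.945 0 0.429 0 -1;0.945 0 0.429 0 -1;0.945 0 0.429 0 -1;0.945 0 0.429 0 -1;0.945 0 0.429 0 -1;0.945 0 0.429 0 -1;0.945 0 0.429 0 -1;0.945 0 0.429 0 -1;0.945 0 0.429 0 -1;0 0 0 0 -1;0 0.9 0 0 -1;0 0.9 0 0 -1;0 0.9 0 0 -1;0 0.9 0 0 -1;0 0.9 0 0 -1;0 0.9 0 0 -1;0 0 0 0 -1"

```text
time: 93.15
tool_pos: [0.3188, 0.3264, 0.1388]
ee_rot: [-0.481, -0.517, 0.52, 0.481]
force: [-0.1, -0.4, -1.5]
grip_width: 0.527
```

Call:
carry_out --rows "0 0 -0.2 0 -1;0 0 -0.2 0 -1;0 0 0 0 -1"

```text
time: 93.52
tool_pos: [0.3323, 0.3287, 0.1407]
ee_rot: [0.481, 0.519, -0.518, -0.481]
force: [0.6, -0.1, -2.8]
grip_width: 0.526
```

Call:
carry_out --rows "0 0 -0.1 0 -1;0 0 0 0 -1"

```text
time: 93.78
tool_pos: [0.3332, 0.3288, 0.1398]
ee_rot: [-0.48, -0.518, 0.52, 0.481]
force: [-7.1, -0.1, -0.0]
grip_width: 0.527
```

Call:
carry_out --rows "0 0 -0.06 0 -1;0 0 0 0 -1;0 -0.17 0 0 -1;0 -0.17 -0.02 0 -1;0 -0.17 -0.02 0 -1;0 -0.2 -0.05 0 -1;0 -0.2 -0.07 0 -1;0 -0.2 -0.09 0 -1;0 -0.2 -0.1 0 -1;0 -0.2 -0.12 0 -1;0 -0.2 -0.14 0 -1;0 0 0 0 -1"

```text
time: 95.28
tool_pos: [0.3552, 0.3304, 0.1919]
ee_rot: [0.481, 0.519, -0.518, -0.481]
force: [-0.5, 0.2, -3.0]
grip_width: 0.525
```

Call:
carry_out --rows "0 -0.16 -0.13 0 -1;0 -0.16 -0.14 0 -1;0 -0.15 -0.15 0 -1;0 -0.13 -0.16 0 -1;0 -0.12 -0.17 0 -1;0 -0.1 -0.17 0 -1;0 -0.08 -0.17 0 -1;0 0 0 0 -1"

```text
time: 96.28
tool_pos: [0.3876, 0.3328, 0.2185]
ee_rot: [0.481, 0.519, -0.518, -0.481]
force: [-0.7, -1.3, -2.5]
grip_width: 0.518
```

Call:
carry_out --rows "0 0 0.3 0 -1;0 -0.5 0.2 0 -1;0 -0.9 0 0 -1;0 -0.9 0 0 -1;0 -0.9 0 0 -1;0 -0.9 0 0 -1;0 -0.8 0 0 -1;0 0 0 0 -1"

```text
time: 97.28
tool_pos: [0.372, 0.3325, 0.3674]
ee_rot: [0.481, 0.52, -0.518, -0.48]
force: [-0.2, -0.9, -3.1]
grip_width: 0.518
```

```bash
python3 -c "
from h import *
prof('side')
go(ch(25,88,370),0,184.36)"
```

```text
side 165 y [-27.  70.]
-20 4 z [13. 18. 22.] x [-13.  14.  23.]
-8 48 z [ 4. 19. 25.] x [-27.   0.  25.]
4 20 z [ 3. 15. 21.] x [-32. -19.  23.]
16 18 z [-1.  9. 13.] x [-27. -20.  11.]
28 19 z [-6.  1.  6.] x [-27. -22.  11.]
40 17 z [-14. -10.  -2.] x [-25. -21.  13.]
52 17 z [-20. -12.  -7.] x [-28. -22.   7.]
64 17 z [-28. -20. -13.] x [-29. -21.   6.]
t 97.33 spin 0.0 then units [-0.58 -0.13 -6.14] az -175.63 j7 [0.13 1.44 0.73] F [-0.3  0.3 -2.7] w 0.518
```

Call:
carry_out --rows "-0.03 0 -0.3 0 -1;-0.06 0 -0.5 0 -1;-0.06 0 -0.65 0 -1;-0.06 0 -0.65 0 -1;-0.06 0 -0.65 0 -1;-0.06 0 -0.65 0 -1;-0.06 0 -0.65 0 -1;-0.06 0 -0.65 0 -1;-0.06 0 -0.65 0 -1;-0.05 0 -0.65 0 -1;0 0 -0.5 0 -1;0 0.3 0 0 -1;0 0.5 0 0 -1;0 0.6 0 0 -1;0 0.5 0 0 -1;0 0.3 0 0 -1;0 0 0 0 -1"

```text
time: 99.45
tool_pos: [0.5679, 0.3294, 0.2987]
ee_rot: [-0.481, -0.518, 0.519, 0.481]
force: [0.3, -0.4, -1.2]
grip_width: 0.521
```

```bash
python3 -c "
from h import *
prof('side')
go(ch(68,88,231),0,184.36)"
```

```text
side 145 y [-49.  73.]
-8 43 z [ 9. 20. 26.] x [-29.  -1.  24.]
4 17 z [-3. 15. 22.] x [-31. -21.  28.]
16 16 z [ 2.  8. 14.] x [-29. -22.  -6.]
28 15 z [-4.  2.  8.] x [-31. -24.  -1.]
40 14 z [-11.  -3.   1.] x [-29. -24.  10.]
52 15 z [-19. -13.  -8.] x [-33. -26. -17.]
64 11 z [-28. -16. -14.] x [-28. -22. -13.]
t 99.5 spin -0.0 then units [-0.01  2.28 -1.06] az -175.65 j7 [0.48 1.47 0.75] F [ 0.3 -0.2 -2.3] w 0.515
```

Call:
carry_out --rows "0 0.25 -0.12 0 -1;0 0.25 -0.12 0 -1;0 0.25 -0.12 0 -1;0 0.25 -0.12 0 -1;0 0.25 -0.12 0 -1;0 0 0 0 -1"

```text
time: 100.25
tool_pos: [0.5861, 0.3307, 0.261]
ee_rot: [-0.481, -0.518, 0.519, 0.481]
force: [-0.3, -0.9, -3.2]
grip_width: 0.515
```

Call:
carry_out --rows "0 0.25 -0.12 0 -1;0 0.25 -0.12 0 -1;0 0.25 -0.12 0 -1;0 0.2 -0.09 0 -1;0 0.08 -0.04 0 -1;0 0 0 0 -1"

```text
time: 101.0
tool_pos: [0.6006, 0.3322, 0.2309]
ee_rot: [-0.481, -0.519, 0.519, 0.481]
force: [0.0, 0.6, -3.0]
grip_width: 0.515
```

Call:
carry_out --rows "0 0 0 0 0.4;0 0 0 0 0.4;0 0 0 0 0.4;0 0 0 0 0.4;0 -1 0 0 0.6;0 -1 0 0 0.6;0 -1 0 0 0.6;0 -1 0 0 0.6;0 0 0 1 0.6;0 0 0 1 0.6;0 0 0 1 0.6;0 0 0 1 0.6;0 0 0 1 0.6;0 0 0 1 0.6;0 0 0 1 0.6;0 0 0 1 0.6;0 0 0 1 0.6;0 0 0 1 0.6;0 0 0 1 0.6;0 0 0 1 0.6"

```text
time: 103.5
tool_pos: [0.6005, 0.3322, 0.351]
ee_rot: [0.694, 0.136, -0.136, -0.694]
force: [-0.1, -0.0, 0.3]
grip_width: 0.797
```

Call:
carry_out --rows "0 0 0 1 0.6;0 0 0 1 0.6;0 0 0 1 0.6;0 0 0 1 0.6;0 0 0 1 0.6;0 0 0 1 0.6;0 0 0 1 0.6;0 0 0 1 0.6;0 0 0 1 0.6;0 0 0 1 0.6;0 0 0 1 0.6;0 0 0 1 0.6;0 0 0 1 0.6;0 0 0 1 0.6;0 0 0 0 0.6"

```text
time: 105.38
tool_pos: [0.6005, 0.3323, 0.351]
ee_rot: [0.607, -0.362, 0.362, -0.607]
force: [-0.6, 0.1, -0.4]
grip_width: 0.8
```

```bash
python3 -c "
from h import *
chk()
plan((.406,-.3521,0,0,28.4),z=.2)"
```

```text
brass at slot 0
[ 0.406  -0.3521  0.0935  0.0457 28.2799]
grip at [ 0.43414875 -0.33688003] end az 28.4
t 105.47 spin 0.02 then units [ 16.98   5.03 -15.49] az 28.5 j7 [ 0.23  1.52 -1.78] F [0.1 0.4 0. ] w 0.803
```

Four plates are in. Now the last one, at (0.406,-0.352).

Call:
carry_out --rows "0.943 0 -0.86 0 0.6;0.943 0 -0.86 0 0.6;0.943 0 -0.86 0 0.6;0.943 0 -0.86 0 0.6;0.943 0 -0.86 0 0.6;0.943 0 -0.86 0 0.6;0.943 0 -0.86 0 0.6;0.943 0 -0.86 0 0.6;0.943 0 -0.86 0 0.6;0.943 0 -0.86 0 0.6;0.943 0 -0.86 0 0.6;0.943 0 -0.86 0 0.6;0.943 0 -0.86 0 0.6;0.943 0 -0.86 0 0.6;0.943 0 -0.86 0 0.6;0.943 0 -0.86 0 0.6;0.943 0 -0.86 0 0.6;0.943 0 -0.86 0 0.6;0 0 0 0 0.6"

```text
time: 107.85
tool_pos: [0.4321, -0.3394, 0.3508]
ee_rot: [0.607, -0.363, 0.363, -0.606]
force: [0.2, 0.5, -0.3]
grip_width: 0.797
```

Call:
carry_out --rows "0 0.9 0 0 0.6;0 0.9 0 0 0.6;0 0.9 0 0 0.6;0 0.9 0 0 0.6;0 0.9 0 0 0.6;0 0 0 0 0.6"

```text
time: 108.6
tool_pos: [0.4333, -0.335, 0.2144]
ee_rot: [-0.607, 0.363, -0.36, 0.608]
force: [-0.4, -0.1, 0.4]
grip_width: 0.801
```

```bash
python3 -c "
from h import *
s=snap('side')
for p in plates(s): print(np.round(p,4))
plan((.406,-.3521,0,0,28.4),z=.0735)"
```

```text
[ 0.4043 -0.3593  0.0943  0.0447 28.3998]
grip at [ 0.43414875 -0.33688003] end az 28.4
t 108.65 spin 0.01 then units [ 0.04  4.75 -0.01] az 28.46 j7 [ 0.02  1.13 -0.51] F [0.3 0.2 0.7] w 0.799
```

Call:
carry_out --rows "0 0.9 0 0 0.6;0 0.9 0 0 0.6;0 0.9 0 0 0.6;0 0.9 0 0 0.6;0 0.6 0 0 0.6;0 0.4 0 0 0.6;0 0.12 0 0 0.6;0 0 0 0 -1;0 0 0 0 -1;0 0 0 0 -1;0 0 0 0 -1;0 -0.7 0 0 -1;0 -0.9 0 0 -1;0 -0.9 0 0 -1;0 -0.9 0 0 -1;0 -0.9 0 0 -1;0 -0.9 0 0 -1;0 -0.9 0 0 -1;0 -0.9 0 0 -1;0 -0.6 0 0 -1" --squeeze 25

```text
time: 111.15
tool_pos: [0.4337, -0.3365, 0.3036]
ee_rot: [0.607, -0.362, 0.363, -0.607]
force: [0.8, 0.2, -2.3]
grip_width: 0.527
```

```bash
python3 -c "
from h import *
tilt()
go([.5,.0,.30],0)"
```

```text
side N 561 tool z range [-83.   8.] tool y(down) range [-3.  5.] slope deg -0.5
t 111.2 spin 0.0 then units [-8.84  0.17  7.26] az 28.35 j7 [ 0.01  1.31 -0.51] F [-0.   0.1 -0.2] w 0.525
```

Call:
carry_out --rows "-0.884 0 0.726 0 -1;-0.884 0 0.726 0 -1;-0.884 0 0.726 0 -1;-0.884 0 0.726 0 -1;-0.884 0 0.726 0 -1;-0.884 0 0.726 0 -1;-0.884 0 0.726 0 -1;-0.884 0 0.726 0 -1;-0.884 0 0.726 0 -1;-0.884 0 0.726 0 -1;0 0 0 -1 -1;0 0 0 -1 -1;0 0 0 -1 -1;0 0 0 -1 -1;0 0 0 -1 -1;0 0 0 -1 -1;0 0 0 -1 -1;0 0 0 -1 -1;0 0 0 -1 -1;0 0 0 -1 -1"

```text
time: 113.7
tool_pos: [0.4991, 0.0003, 0.3015]
ee_rot: [-0.707, 0.009, -0.009, 0.707]
force: [-0.6, 0.2, -2.6]
grip_width: 0.529
```

Call:
carry_out --rows "0 0 0 -1 -1;0 0 0 -1 -1;0 0 0 -1 -1;0 0 0 -1 -1;0 0 0 -1 -1;0 0 0 -1 -1;0 0 0 -1 -1;0 0 0 -1 -1;0 0 0 -1 -1;0 0 0 -1 -1;0 0 0 -1 -1;0 0 0 -1 -1;0 0 0 -1 -1;0 0 0 -1 -1;0 0 0 -1 -1;0 0 0 -1 -1;0 0 0 0 -1"

```text
time: 115.82
tool_pos: [0.4991, 0.0003, 0.3017]
ee_rot: [-0.481, -0.518, 0.519, 0.481]
force: [-0.3, -0.7, -1.8]
grip_width: 0.527
```

```bash
python3 -c "
from h import *
tilt()
go([*ch(-120-92,105,0)[:2],.138],0,184.36)"
```

```text
side N 142 tool z range [-75. -16.] tool y(down) range [-4.  6.] slope deg -2.9
t 115.88 spin -0.02 then units [11.33  5.46  5.15] az -175.78 j7 [0.04 1.3  1.52] F [-0.6  0.4 -1.2] w 0.528
```

Same state as last time, so I'll repeat the sequence.

Call:
carry_out --rows "0.945 0 0.429 0 -1;0.945 0 0.429 0 -1;0.945 0 0.429 0 -1;0.945 0 0.429 0 -1;0.945 0 0.429 0 -1;0.945 0 0.429 0 -1;0.945 0 0.429 0 -1;0.945 0 0.429 0 -1;0.945 0 0.429 0 -1;0.945 0 0.429 0 -1;0.945 0 0.429 0 -1;0.945 0 0.429 0 -1;0 0 0 0 -1;0 0.9 0 0 -1;0 0.9 0 0 -1;0 0.9 0 0 -1;0 0.9 0 0 -1;0 0.9 0 0 -1;0 0.9 0 0 -1;0 0 0 0 -1"

```text
time: 118.38
tool_pos: [0.3193, 0.3263, 0.1389]
ee_rot: [-0.481, -0.517, 0.52, 0.481]
force: [0.5, 0.1, -1.2]
grip_width: 0.527
```

Call:
carry_out --rows "0 0 -0.2 0 -1;0 0 -0.2 0 -1;0 0 -0.1 0 -1;0 0 0 0 -1"

```text
time: 118.88
tool_pos: [0.3341, 0.329, 0.1405]
ee_rot: [-0.48, -0.518, 0.519, 0.481]
force: [-4.5, 0.1, -0.0]
grip_width: 0.526
```

Call:
carry_out --rows "0 0 -0.07 0 -1;0 0 0 0 -1;0 -0.17 0 0 -1;0 -0.17 -0.02 0 -1;0 -0.17 -0.02 0 -1;0 -0.2 -0.05 0 -1;0 -0.2 -0.07 0 -1;0 -0.2 -0.09 0 -1;0 -0.2 -0.1 0 -1;0 -0.2 -0.12 0 -1;0 -0.2 -0.14 0 -1;0 0 0 0 -1"

```text
time: 120.38
tool_pos: [0.3555, 0.3305, 0.1922]
ee_rot: [0.481, 0.519, -0.518, -0.481]
force: [-1.1, 0.0, -2.6]
grip_width: 0.524
```

Call:
carry_out --rows "0 -0.16 -0.13 0 -1;0 -0.16 -0.14 0 -1;0 -0.15 -0.15 0 -1;0 -0.13 -0.16 0 -1;0 -0.12 -0.17 0 -1;0 -0.1 -0.17 0 -1;0 -0.08 -0.17 0 -1;0 0 0 0 -1"

```text
time: 121.38
tool_pos: [0.388, 0.333, 0.2188]
ee_rot: [0.481, 0.519, -0.518, -0.481]
force: [-1.9, -0.2, -1.6]
grip_width: 0.517
```

Call:
carry_out --rows "0 0 0.3 0 -1;0 -0.5 0.2 0 -1;0 -0.9 0 0 -1;0 -0.9 0 0 -1;0 -0.9 0 0 -1;0 -0.9 0 0 -1;0 -0.8 0 0 -1;0 0 0 0 -1"

```text
time: 122.38
tool_pos: [0.3724, 0.3325, 0.368]
ee_rot: [0.481, 0.52, -0.517, -0.48]
force: [0.0, -0.3, -2.3]
grip_width: 0.518
```

```bash
python3 -c "
from h import *
prof('side')
go(ch(36,88,370),0,184.36)"
```

```text
side 165 y [-43.  69.]
-20 7 z [13. 22. 24.] x [-26.  12.  28.]
-8 42 z [ 5. 20. 25.] x [-27.  -3.  22.]
4 23 z [ 0. 15. 21.] x [-28. -17.  22.]
16 19 z [-2.  7. 12.] x [-28. -21.  10.]
28 14 z [-4. -0.  6.] x [-31. -24. -12.]
40 22 z [-13.  -7.  -1.] x [-29. -21.  12.]
52 19 z [-21. -13.  -9.] x [-29. -24.  14.]
64 14 z [-27. -20. -16.] x [-28. -24.  10.]
t 122.42 spin 0.0 then units [-0.59 -0.12 -6.5 ] az -175.62 j7 [0.07 1.43 0.78] F [-0.2  0.3 -2.3] w 0.513
```

Identical to the fourth plate, so I'll use the same posting moves.

Call:
carry_out --rows "-0.03 0 -0.3 0 -1;-0.06 0 -0.5 0 -1;-0.06 0 -0.65 0 -1;-0.06 0 -0.65 0 -1;-0.06 0 -0.65 0 -1;-0.06 0 -0.65 0 -1;-0.06 0 -0.65 0 -1;-0.06 0 -0.65 0 -1;-0.06 0 -0.65 0 -1;-0.05 0 -0.65 0 -1;0 0 -0.5 0 -1;0 0.3 0 0 -1;0 0.5 0 0 -1;0 0.6 0 0 -1;0 0.5 0 0 -1;0 0.3 0 0 -1;0 0 0 0 -1"

```text
time: 124.55
tool_pos: [0.5682, 0.3296, 0.299]
ee_rot: [-0.481, -0.518, 0.519, 0.481]
force: [-0.3, 0.2, -2.2]
grip_width: 0.513
```

```bash
python3 -c "
from h import *
prof('side')
go(ch(68,88,231),0,184.36)"
```

```text
side 145 y [-47.  70.]
-8 45 z [ 7. 21. 27.] x [-28.  -3.  21.]
4 18 z [-2. 13. 21.] x [-28. -22.  23.]
16 17 z [ 5. 11. 14.] x [-30. -23.  -6.]
28 15 z [-4.  2.  9.] x [-29. -22.   1.]
40 14 z [-12.  -5.  -0.] x [-29. -25.   0.]
52 11 z [-19. -13.  -8.] x [-27. -23. -18.]
64 13 z [-26. -21. -15.] x [-29. -22. -17.]
t 124.6 spin -0.0 then units [-0.01  2.29 -1.05] az -175.65 j7 [0.35 1.43 0.83] F [-0.   0.5 -0.9] w 0.519
```

Call:
carry_out --rows "0 0.25 -0.12 0 -1;0 0.25 -0.12 0 -1;0 0.25 -0.12 0 -1;0 0.25 -0.12 0 -1;0 0.25 -0.12 0 -1;0 0 0 0 -1"

```text
time: 125.35
tool_pos: [0.5864, 0.3308, 0.2611]
ee_rot: [-0.481, -0.518, 0.519, 0.481]
force: [-0.4, -0.1, -1.6]
grip_width: 0.511
```

Call:
carry_out --rows "0 0.25 -0.12 0 -1;0 0.25 -0.12 0 -1;0 0.25 -0.12 0 -1;0 0.2 -0.09 0 -1;0 0.08 -0.04 0 -1;0 0 0 0 -1"

```text
time: 126.1
tool_pos: [0.6009, 0.3323, 0.2312]
ee_rot: [-0.481, -0.519, 0.519, 0.481]
force: [-0.2, -0.3, -1.9]
grip_width: 0.519
```

Call:
carry_out --rows "0 0 0 0 0.4;0 0 0 0 0.4;0 0 0 0 0.4;0 0 0 0 0.4;0 -1 0 0 0.6;0 -1 0 0 0.6;0 -1 0 0 0.6;0 -1 0 0 0.6;-1 0 0 0 0.6;-1 0 0 0 0.6;-1 0 0 0 0.6;-1 0 0 0 0.6;-1 0 0 0 0.6;-1 0 0 0 0.6;-1 0 0 0 0.6;-1 0 0 0 0.6;-1 0 0 0 0.6;-1 0 0 0 0.6;0 0 0 0 0.6"

```text
time: 128.48
tool_pos: [0.624, 0.03, 0.3512]
ee_rot: [-0.482, -0.517, 0.518, 0.482]
force: [-0.9, 0.1, 0.9]
grip_width: 0.798
```

```bash
python3 -c "
from h import *
chk()
s=snap('side');t=snap('top')
u,v=map(int,proj(s,ch(0,40,150)))
cv2.imwrite('pics/s9.png',cv2.resize(np.hstack([t['image'],s['image']])[60:360,:,::-1],None,fx=.625,fy=.625))
b=cv2.resize(t['image'][60:340,90:590],(800,448));cv2.imwrite('pics/s9.png',b[:,:,::-1])"
```

```text
brass at slot 0
```

View pics/s9.png

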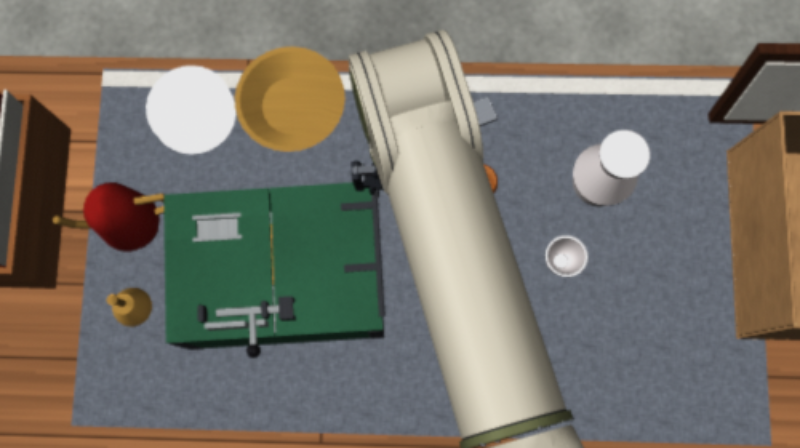

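Call:
carry_out --rows "-0.8 0 0.5 0 0.6;-0.8 0 0.5 0 0.6;-0.8 0 0.5 0 0.6;-0.8 0 0.5 0 0.6;-0.8 0 0.5 0 0.6;-0.8 0 0.5 0 0.6;0 0 0 0 0.6;0 0 0 0 0.6"

```text
time: 129.68
tool_pos: [0.5452, -0.1157, 0.3515]
ee_rot: [0.48, 0.519, -0.519, -0.48]
force: [0.2, 0.4, -0.2]
grip_width: 0.801
```

```bash
python3 -c "
from h import *
s=snap('side','s10'); print(plates(s))"
```

```text
[]
```

View pics/s10.png

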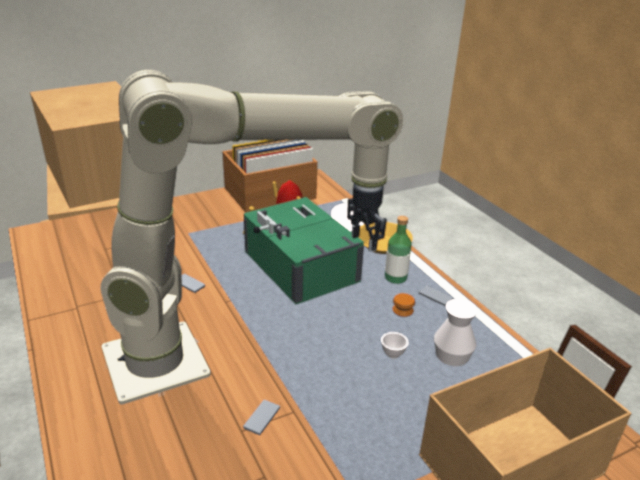

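In this view the bottle (398,255), salt cellar (403,304), bowl (395,345), vase (456,335) and coffee pot (289,192) all stand. No brass plate is left on the table, and the bolt is down and home.

```bash
python3 -c "
from h import *
print(workorder.job_done())"
```

```text
the job is handed in; nothing more can be done
None
```

The job is done and handed in at about 130 s. The lid is shut, the bolt is home with its handle down in the notch, and all five brass plates went through the slot after bolting.

- **Bolting:** I pressed the lid shut and slid the bolt with the handle up until it met its stop at about 20 N. I then swung the handle down and pressed it at about 10 N. The top view showed the knob where it should be with the handle down.
- **Posting:** The tool could only point straight down. I gripped each plate near one end, tipped it to roughly 50–65° against the chest's front face, and lowered it through the slot.
- **What went wrong:** The first plate hit the bolt's rail because I carried it too low, and came out of the grip. It ended up leaning on the rail on the deck, and I gripped it again from there and posted it. One other plate was knocked aside during the run, and I found it again with the camera.
- **Last checks:** No brass was left at the slot or on the table in either view, and the slot looked clear. Brass-coloured glints show in the gap by the lid, so the plates appear to have slid down inside. The wares all looked upright across the last two pictures, and the gripper was touching nothing. No check failed, but I could not see directly inside the chest, and the job report gave no verdict.

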